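# Close the tape gift case and dress it for the counter

## Task

Make up the gift set: first lay every paper-tape roll flat in the open wooden case, then close the case with its panel by tilting it, tucking its thin tongue edge under the lip along the case's far side and lowering the near edge until the panel lies flat and fully home, centred end to end. Round the case stand the rubber stamp at its left end, the round ink tin at its right end (left and right as the robot sees them) and the glue stick behind its far side, each upright on the table with a gap of about 3 cm to the case and level with the middle of that side. Leave the eraser and the confetti jar where they are.

Things in the scene. Friction and masses are not known exactly. Their poses are not given: they have to be found in the camera images.
- case: open wooden gift case, fixed to the table, 164 (x) x 200 (y) x 51.5 mm high; origin at the centre of its underside, x away from the robot, y to its left end, z up. Floor 4 mm thick; inside 124 x 184 mm. All four walls are 36 mm high and the panel rests on them, between the groove and the rail (148 mm apart). Panel home: underside at z = 36 mm, its middle at x = 0 within 4 mm.
- case_lip (a point): middle of the inner edge of the lip along the case's far (+x) long side, at the lip's underside (x = 59, z = 46.5 mm in the case). Below the lip is a groove 10.5 mm high, its closed back at x = 74 mm; the lip is 5 mm thick. The panel (140 mm) is too long to go in flat from above.
- case_rail (a point): middle of the top inner edge of the stop rail along the case's near (-x) long side (x = -74, z = 45 mm in the case). The rail stands 9 mm above the wall that the panel rests on and is 8 mm thick.
- panel_handle (a point): centre of the dark bar handle in the middle of the loose wooden panel (0.16 kg), which lies handle up. Bar 14 mm thick (x), 60 mm long (y), 28 mm high, from 8 to 36 mm above the panel's underside; this point is 22 mm above the underside. x points from the middle to the tongue edge, z out of the top face.
- panel_tongue (a point): middle of the tongue's outer edge on the panel, 2 mm above the underside, 70 mm from the panel's middle towards its +x; axes as the panel's. The tongue is 22 mm deep and 4 mm thick, flush with the underside, along the whole 196 mm side.
- roll_a_centre (a point): centre of a paper-tape roll lying flat, 48 mm across, 15 mm high, z up; may be absent.
- roll_b_centre (a point): centre of a paper-tape roll lying flat, 54 mm across, 15 mm high, z up; may be absent.
- roll_c_centre (a point): centre of a paper-tape roll lying flat, 48 mm across, 19 mm high, z up; may be absent.
- roll_a: the same roll; origin at the centre of its underside
- roll_b: the same roll; origin at the centre of its underside
- roll_c: the same roll; origin at the centre of its underside
- panel: the panel, 140 (x) x 196 (y) mm with its tongue, body 8 mm thick; origin at the middle of its underside
- stamp_centre (a point): rubber stamp standing upright, square wooden foot 40 x 40 x 22 mm, 74 mm high in all; round turned handle, 22 mm thick at 22 to 40 mm up and widening to 26 mm at 40 to 74 mm. This point is on its axis, 37 mm above its underside; z up.
- stamp: the same stamp; origin at the centre of its underside
- ink_tin_centre (a point): centre of the closed round ink tin, 62 mm across, 20 mm high, z up.
- ink_tin: the same tin; origin at the centre of its underside
- glue_stick_centre (a point): centre of the glue stick standing upright, 96 mm high; round, 25 mm across up to 70 mm and 27 mm above that (the cap); z up.
- glue_stick: the same glue stick; origin at the centre of its underside
- eraser: eraser lying on the robot's side of the case, 19 x 44 x 11 mm, origin at its underside; leave alone
- jar: small glass jar of confetti with a lid, standing beyond the panel, 56 mm across, 80 mm high, origin at its underside; leave alone
Things that resemble listed ones, but are neither listed nor needed, are in the scene too. What is shaped like the stamp but yellow is not meant.

How it is judged:
By the outcome, as a careful person would: the job done as asked, in the order asked, and still so for the second after the job is handed in, with the robot touching nothing.
Of roll_a, roll_b, roll_c only 2 to 3 are there at a start; the rules pass over those that are not, and their reading is None.
At some moment in a run one of stamp, ink_tin may be knocked a few centimetres aside while the robot is not near it.
Once in a run the grip may slacken for a moment while it holds something.
It also fails if it takes over 208 s, if anything falls off the work surface, if the arm or the gripper's body presses on something with over 40 N, if the wrist force passes 120 N, or if a joint passes its speed limit or range.

## Robot

A 7-joint arm with a two-finger parallel gripper is mounted at the origin on a cart in front of the work surface, level with it; the furniture and walls round the work are solid. World frame = base frame: x ahead of the robot, y to its left, z up, the work surface at z = 0. Lengths are in m, angles in rad, forces in N, time in s.
With the tool pointing down it reaches from about 0.425 to 0.925 m from the base axis. Payload 6.8 kg.
Tool frame: the origin (TCP) lies at the very end of the fingers, on their centre line; the grasp point (between the pads) lies 19 mm behind it; z points along the fingers, y is the line along which they close (so a half turn about z gives the same grasp; the last joint's range is limited). The gripper opens to 85 mm and grips with 20 to 120 N. Pads are 22 mm wide; open, the fingers measure 114 mm over their backs; the gripper's body (76 mm by 85 mm) begins 54 mm behind the grasp point. The pads swing forward as they close: fully open they stand 13 mm farther back than shut.
Start: joints at [1.007, 0.477, 0.022, 1.555, -0.011, 1.109, -0.083], TCP at [0.297, -0.606, 0.231] pointing down, gripper open.
Joint ranges: [-2.96, 2.96], [-0.34, 2.1], [-1.41, 1.46], [0.24, 2.44], [-1.37, 4.51], [0.17, 1.92], [-2.96, 2.96]. Speed limits (rad/s): [2.39, 2.39, 3.14, 3.14, 3.14, 3.14, 3.14].

## Interface

Orientations are given as a unit quaternion [w, x, y, z].
In Python, from station import telemetry, viewer, job, search_frame, cut_out gives the robot as it stands. The module is installed in compiled form; this text tells all that it offers.
- The arm moves only by the shell command python3 -m crank 'ROWS' [FORCE]. ROWS is JSON, a list of rows, each an object with "delta_rot": the turn, a rotation vector about the tool's x, y, z in degrees, a list of three; "xyz": the shift along the tool's x, y, z in m, a list of three; "fingers": the gripper command: -1 is fully open, 1 is shut, values between are in proportion. In form: [{"delta_rot": [ax, ay, az], "xyz": [dx, dy, dz], "fingers": fingers}, ...]. A call has 1 to 10 rows; each row is the pose to reach, as a shift and turn from the pose commanded when the call began, along the tool's axes at that moment; what a row does not reach only later rows make up. A row lasts 1/10 s, in which the tool goes at most 50 mm and 8.59 degrees, less where a joint would pass 70% of its speed; a pose out of reach is approached as far as the arm can. A call with a gripper value outside its range is refused whole. The fingers move at their own pace and stop on an object; FORCE is the grip in N (left out, the last holds). Time passes only in rows, so rows that repeat a pose let the fingers close. It gives the time, the measured TCP pose, the force, the opening and the grip force at its end, in the units of the state.
- telemetry.get_obs(): the state, without advancing time (a new reading comes with each control period).
- viewer.read_camera(name): name is "scene" or "top" or "wrist"; returns a dict with "img" (480x640x3 uint8, red, green, blue), "fx", "fy", "cx", "cy" (pixels), "k1" (the pictures are not rectified: a ray, as slopes to the right and down, at radius r is drawn at 1 + k1 r^2 times it, then the intrinsics apply), "origin" and "rotation" of the camera in the world. Camera axes: x right, y up, looking along -z (the intrinsics and any distortion apply to the point x, -y, -z); pixel columns grow to the right and rows downward; lengths in m; the calibration is good to about 2 mm. A picture is of the moment at which its call begins. There is no depth.
- job.hand_in(): hands the job in; it is judged then, once.
Trained networks look in the newest picture that a camera, given by its name, has taken for a name from the list of things; names that differ only in an ending like _2 or _b are one class to them, and where a whole thing is asked for, a point or a joint stands for the part that bears it (a point fixed in the world has none). Each returns a list of dicts, best first, with "score" (0 to 1); they miss things now and then, are a little off and sometimes report something else, mostly with a low value. They report only what shows in the picture. A call takes as long as a camera call. They do not tell look-alikes from the thing itself.
- search_frame(camera, thing): "pixel" ([column, row] in pixels, amid what is visible of it).
- cut_out(camera, thing): "pixels" (480x640 bool, what is visible of it) and "pixel" ([column, row] in pixels, amid what is visible of it).
The state is a dict: "t": time; "q": joint angles; "joint_vel": joint speeds; "joint_torque": joint torques, N m; "eef_pos": TCP position; "tool_rot": TCP orientation; "contact_force": force on the tool from outside, world axes, zero at the start; "torque": the same for the moment, N m; "gripper_width": opening from 0.0 (shut) to 1.0 (fully open); "grasp_force": force on a finger pad.
Only numpy, scipy, OpenCV 4.12 (cv2) and the standard library are available. Lean on these libraries where they do the work, as an engineer would, in place of code of your own. Each camera call takes 0.05 s, during which the arm holds its last target. There are 200 camera calls.

## Working session

There is one attempt and no reset: what is moved stays moved. The work goes in short steps, Python scripts to look and compute and a shell command to move; the robot and the scene stay as the last step left them, time stands still between calls to the robot, and variables do not carry over. Pictures are saved under pics/ and viewed, at most 14 in all, crops included, and the job is handed in when it is done.

```bash
mkdir -p pics
cat > h.py <<'E'
import numpy as np, cv2, json
from station import telemetry, viewer, job, search_frame, cut_out
def ray(c,px):
    K=np.array([[c["fx"],0,c["cx"]],[0,c["fy"],c["cy"]],[0,0,1.]])
    p=cv2.undistortPoints(np.array([[px]],float),K,np.array([c["k1"],0,0,0.]))[0,0]
    d=np.array(c["rotation"])@np.array([p[0],-p[1],-1.]); return np.array(c["origin"]),d
def at(c,px,z):
    o,d=ray(c,px); return o+d*(z-o[2])/d[2]
def proj(c,P):
    v=np.array(c["rotation"]).T@(np.array(P)-np.array(c["origin"])); x,y=v[0]/-v[2],-v[1]/-v[2]
    s=1+c["k1"]*(x*x+y*y); return np.array([c["fx"]*x*s+c["cx"],c["fy"]*y*s+c["cy"]])
def save(c,n): cv2.imwrite("pics/"+n,c["img"][:,:,::-1])
def tri(obs):
    A=np.zeros((3,3));b=np.zeros(3)
    for c,px in obs:
        o,d=ray(c,px);d/=np.linalg.norm(d);M=np.eye(3)-np.outer(d,d);A+=M;b+=M@o
    return np.linalg.solve(A,b)
E
python3 - <<'E'
from h import *
np.set_printoptions(precision=4,suppress=True)
o=telemetry.get_obs();print(o["t"],o["eef_pos"],o["tool_rot"])
for n in("top","scene"):
    c=viewer.read_camera(n);save(c,n+"0.png");print(n,c["origin"],c["fx"],c["k1"],c["rotation"])
    for t,z in [("case_lip",.0465),("case_rail",.045),("panel_handle",.022),("panel_tongue",.002),("roll_a_centre",.0075),("stamp_centre",.037),("ink_tin_centre",.01),("glue_stick_centre",.048),("eraser",.005),("jar",.04)]:
        for r in search_frame(n,t): print(t,round(r["score"],2),np.round(r["pixel"]),at(c,r["pixel"],z)[:2])
E
```

```text
0.0 [ 0.2968 -0.6056  0.2303] [-0.0009  0.9741  0.2259 -0.0003]
top [ 0.3706 -0.044   1.4592] 602.5743591928667 -0.06708404776471509 [ 0.707   0.0502 -0.038  -0.7044]Traceback (most recent call last):
  File "<stdin>", line 7, in <module>
  File "h.py", line 8, in at
    o,d=ray(c,px); return o+d*(z-o[2])/d[2]
        ~~~^^^^^^
  File "h.py", line 6, in ray
    d=np.array(c["rotation"])@np.array([p[0],-p[1],-1.]); return np.array(c["origin"]),d
      ~~~~~~~~~~~~~~~~~~~~~~~^~~~~~~~~~~~~~~~~~~~~~~~~~~
ValueError: matmul: Input operand 1 has a mismatch in its core dimension 0, with gufunc signature (n?,k),(k,m?)->(n?,m?) (size 3 is different from 4)
```

Rotation is a quaternion; convert.

```bash
sed -i 's/^import numpy.*/&\nfrom scipy.spatial.transform import Rotation as R\ndef rm(q): return R.from_quat(np.roll(q,-1)).as_matrix()/; s/np.array(c\["rotation"\])/rm(c["rotation"])/' h.py
cat > look.py <<'E'
from h import *
import sys
np.set_printoptions(precision=4,suppress=True)
o=telemetry.get_obs();print(o["t"])
for n in("top","scene"):
    c=viewer.read_camera(n);save(c,n+sys.argv[1]+".png")
    for t,z in [("case_lip",.0465),("case_rail",.045),("panel_handle",.022),("panel_tongue",.002),("roll_a_centre",.0075),("stamp_centre",.037),("ink_tin_centre",.01),("glue_stick_centre",.048),("eraser",.005),("jar",.04)]:
        for r in search_frame(n,t): print(n,t,round(r["score"],2),np.round(r["pixel"]),at(c,r["pixel"],z)[:2])
E
python3 look.py 0
```

```text
0.1
top case_lip 0.87 [327. 242.] [ 0.5453 -0.0118]
top case_lip 0.7 [435. 228.] [ 0.5813 -0.2674]
top case_rail 0.66 [327. 244.] [ 0.5412 -0.0106]
top case_rail 0.16 [174. 180.] [0.6959 0.3594]
top panel_handle 0.95 [188. 257.] [0.5116 0.3251]
top panel_handle 0.7 [301. 314.] [0.3779 0.05  ]
top panel_handle 0.59 [393. 187.] [ 0.6839 -0.1717]
top panel_handle 0.55 [437. 232.] [ 0.5752 -0.2752]
top panel_tongue 0.91 [190. 256.] [0.5156 0.3261]
top stamp_centre 0.66 [437. 228.] [ 0.581  -0.2727]
top stamp_centre 0.52 [477. 224.] [ 0.5919 -0.37  ]
top ink_tin_centre 0.93 [498. 277.] [ 0.4674 -0.4225]
top ink_tin_centre 0.15 [298. 314.] [0.3777 0.0575]
top glue_stick_centre 0.56 [429. 283.] [ 0.4508 -0.25  ]
top eraser 0.64 [301. 314.] [0.3777 0.0519]
top eraser 0.61 [500. 274.] [ 0.4738 -0.4296]
top jar 0.78 [172. 181.] [0.6945 0.3649]
top jar 0.73 [188. 258.] [0.5065 0.3187]
scene case_lip 0.95 [326. 239.] [ 0.5316 -0.0367]
scene case_lip 0.41 [429. 276.] [ 0.5556 -0.2894]
scene case_lip 0.17 [389. 294.] [ 0.4594 -0.2473]
scene case_rail 0.74 [324. 240.] [ 0.5299 -0.0323]
scene panel_handle 0.71 [219. 205.] [0.5146 0.2847]
scene panel_tongue 0.91 [219. 203.] [0.5381 0.3119]
scene panel_tongue 0.67 [387. 295.] [ 0.4932 -0.2237]
scene stamp_centre 0.76 [428. 274.] [ 0.5672 -0.2825]
scene stamp_centre 0.74 [476. 288.] [ 0.587  -0.3852]
scene stamp_centre 0.58 [406. 242.] [ 0.6357 -0.19  ]
scene ink_tin_centre 0.84 [472. 341.] [ 0.4697 -0.4331]
scene ink_tin_centre 0.6 [410. 236.] [ 0.6905 -0.1714]
scene ink_tin_centre 0.44 [431. 330.] [ 0.4509 -0.3521]
scene ink_tin_centre 0.25 [216. 208.] [0.5126 0.2981]
scene glue_stick_centre 0.72 [389. 293.] [ 0.4596 -0.2466]
scene eraser 0.18 [239. 155.] [0.7432 0.4198]
scene jar 0.91 [241. 153.] [0.7163 0.384 ]
scene jar 0.52 [218. 208.] [0.487  0.2617]
```

View pics/top0.png

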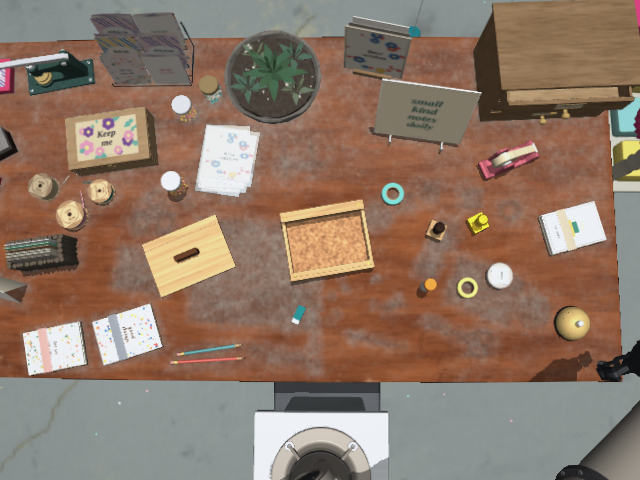

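View pics/scene0.png

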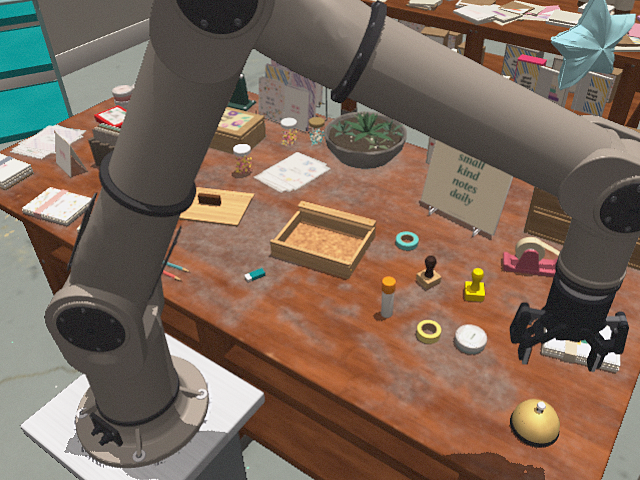

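Top view: case ~(327,242), panel ~(188,257), teal roll (393,194), yellow roll (467,288), dark stamp (437,230), yellow look-alike stamp (478,223), white tin (499,276), orange-capped glue stick (429,286), eraser (299,314), jar (172,181). Dark-handled stamp fits the description (the yellow one is excluded). Confirm in crops.

Run:
```python
import cv2
a=cv2.imread("pics/top0.png")
cv2.imwrite("pics/c1.png",cv2.resize(a[190:310,135:385],None,fx=3.2,fy=3.2,interpolation=cv2.INTER_CUBIC))
cv2.imwrite("pics/c2.png",cv2.resize(a[170:310,370:525],None,fx=4,fy=4,interpolation=cv2.INTER_CUBIC))
```

```text
(no output)
```

View pics/c1.png

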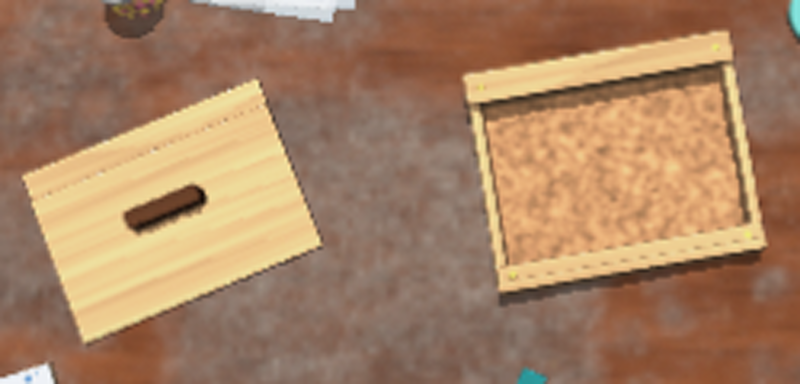

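View pics/c2.png

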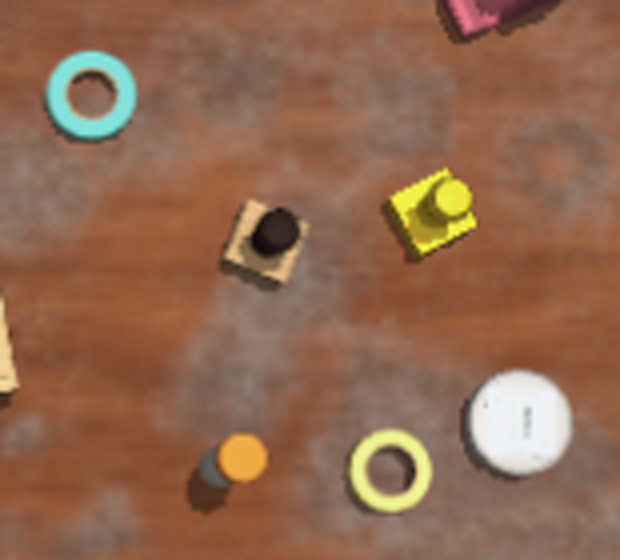

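Run:
```python
from h import *
np.set_printoptions(precision=4,suppress=True)
c=viewer.read_camera("top");s=viewer.read_camera("scene")
f1=lambda u,v:(135+(u+.5)/3.2-.5,190+(v+.5)/3.2-.5)
f2=lambda u,v:(370+(u+.5)/4-.5,170+(v+.5)/4-.5)
P=[at(c,f1(*p),z) for p,z in [((463,77),.0515),((730,31),.0515),((766,246),.045),((501,291),.045)]]
# fit rect corners  case frame (x,y): L=+y
def fit(P,Q):
    P=np.array(P)[:,:2];Q=np.array(Q);p0=P.mean(0);q0=Q.mean(0)
    H=(Q-q0).T@(P-p0);a=np.arctan2(H[0,1]-H[1,0],H[0,0]+H[1,1])
    r=np.array([[np.cos(a),-np.sin(a)],[np.sin(a),np.cos(a)]])
    t=p0-r@q0;return t,np.degrees(a),P-(Q@r.T+t)
print("case",*fit(P,[(.082,.1),(.082,-.1),(-.082,-.1),(-.082,.1)]))
P=[at(c,f1(*p),z) for p,z in [((22,177),.004),((260,80),.004),((322,243),.008),((85,343),.008)]]
print("panel",*fit(P,[(.07,.098),(.07,-.098),(-.07,-.098),(-.07,.098)]))
P=[at(c,f2(*p),.022) for p in [(246,200),(308,225),(280,285),(222,258)]]
print("stampfoot",*fit(P,[(.02,.02),(.02,-.02),(-.02,-.02),(-.02,.02)]))
import cv2
hsv=cv2.cvtColor(c["img"],cv2.COLOR_RGB2HSV)
def blob(lo,hi,box,z,name):
    m=cv2.inRange(hsv,np.array(lo),np.array(hi));k=np.zeros_like(m);x0,y0,x1,y1=box;k[y0:y1,x0:x1]=m[y0:y1,x0:x1]
    cs,_=cv2.findContours(k,cv2.RETR_EXTERNAL,cv2.CHAIN_APPROX_NONE);q=max(cs,key=cv2.contourArea)
    (u,v),(a,b),_=cv2.fitEllipse(q);w=at(c,(u,v),z);sc=(c["origin"][2]-z)/c["fx"]
    print(name,(u,v),w,"diam",(a+1)*sc,(b+1)*sc)
blob((80,80,100),(100,255,255),(375,175,410,215),.017,"teal")
blob((22,70,120),(38,255,255),(450,270,482,305),.017,"yellow")
blob((0,0,150),(180,60,255),(480,255,520,300),.02,"tin")
blob((8,150,150),(22,255,255),(420,270,445,300),.096,"glue")
blob((0,0,0),(180,255,60),(430,215,450,242),.074,"stamp")
```

```text
case [ 0.5511 -0.0112] 9.972718462356667 [[-0.0016  0.0003]
 [-0.0012 -0.0007]
 [ 0.001   0.0014]
 [ 0.0018 -0.001 ]]
panel [0.5175 0.328 ] 22.890792562062693 [[-0.001   0.0006]
 [-0.0015 -0.0015]
 [ 0.0016  0.0011]
 [ 0.0009 -0.0002]]
stampfoot [ 0.5788 -0.2724] -24.01892668231708 [[-0.0009  0.0003]
 [ 0.0003 -0.0003]
 [ 0.0003  0.001 ]
 [ 0.0003 -0.0009]]
teal (392.3612976074219, 193.5109100341797) [ 0.6693 -0.1694  0.017 ] diam 0.052636913983987524 0.05283969489502149
yellow (467.08270263671875, 287.1789245605469) [ 0.442  -0.3463  0.017 ] diam 0.050141984316177994 0.05025693504040181
tin (499.9473876953125, 274.9716796875) [ 0.4712 -0.4252  0.02  ] diam 0.0602745914917175 0.06337437868667928
glue (430.32318115234375, 284.13604736328125) [ 0.4448 -0.2466  0.096 ] diam 0.028555483425573052 0.029002974858608928
stamp (438.2067565917969, 227.8251953125) [ 0.5767 -0.2702  0.074 ] diam 0.023174326209035066 0.029581179788135833
```

Crops confirm: dark-handled stamp on wood foot at c2 (265,240) is the stamp; yellow one at (435,210) is the decoy. Teal roll ≈54 mm (roll_b), yellow ≈48 mm; tongue edge of panel is its far side. I'll work in case axes.

```bash
cat > s.py <<'E'
from h import *
C=np.array([.5511,-.0112]);A=np.radians(10.0)
def cf(w):
    d=np.array(w[:2])-C;return 1e3*np.array([np.cos(A)*d[0]+np.sin(A)*d[1],-np.sin(A)*d[0]+np.cos(A)*d[1]])
def st():
    o=telemetry.get_obs();r=rm(o["tool_rot"]);x=r[:,0]
    print("t%.1f case xyz %s psi %.2f zt %s w %.3f gf %.1f F %s q %s"%(o["t"],np.round([*cf(o["eef_pos"]),1e3*o["eef_pos"][2]],1),np.degrees(np.arctan2(x[1],x[0])),np.round(r[:,2],3),o["gripper_width"],o["grasp_force"],np.round(o["contact_force"],1),np.round(o["q"],2)))
if __name__=="__main__": st()
E
python3 - <<'E'
from s import *
st()
for n,p in dict(panel=(.5175,.328),teal=(.6693,-.1694),yellow=(.442,-.3463),tin=(.4712,-.4252),glue=(.4448,-.2466),stamp=(.5777,-.2713)).items(): print(n,cf(p))
E
python3 -m crank '[{"delta_rot":[0,0,-15],"xyz":[0,0,-0.02],"fingers":-1},{"delta_rot":[0,0,-30],"xyz":[0,0,-0.02],"fingers":-1},{"delta_rot":[0,0,-45],"xyz":[0,0,-0.02],"fingers":-1},{"delta_rot":[0,0,-60],"xyz":[0,0,-0.02],"fingers":-1},{"delta_rot":[0,0,-74],"xyz":[0,0,-0.02],"fingers":-1},{"delta_rot":[0,0,-74],"xyz":[0,0,-0.02],"fingers":-1},{"delta_rot":[0,0,-74],"xyz":[0,0,-0.02],"fingers":-1},{"delta_rot":[0,0,-74],"xyz":[0,0,-0.02],"fingers":-1},{"delta_rot":[0,0,-74],"xyz":[0,0,-0.02],"fingers":-1},{"delta_rot":[0,0,-74],"xyz":[0,0,-0.02],"fingers":-1}]' 60; python3 s.py
```

```text
t1.3 case xyz [-353.4 -541.8  231.3] psi 26.11 zt [ 0.  0. -1.] w 1.001 gf 0.0 F [-0.2  0.6  0.1] q [ 1.01  0.48  0.02  1.56 -0.01  1.11 -0.08]
panel [ 25.81192136 339.88136859]
teal [  88.9331347  -176.32180113]
yellow [-165.63203019 -311.06406185]
tin [-150.57648502 -393.83592035]
glue [-145.56184517 -213.36494377]
stamp [ -18.97000478 -260.76753808]
t: 2.3
eef_pos: [0.2969, -0.6062, 0.2513]
tool_rot: [0.0, 0.642, 0.767, 0.0]
contact_force: [-0.2, -0.3, 0.2]
gripper_width: 0.997
grasp_force: 0.0
t2.3 case xyz [-353.6 -541.8  251.3] psi 100.14 zt [ 0.  0. -1.] w 0.997 gf 0.0 F [-0.2 -0.3  0.2] q [ 1.19  0.47 -0.24  1.52  0.12  1.16  1.1 ]
```

```bash
python3 -m crank '[{"delta_rot":[0,0,0],"xyz":[0.231,0.188,0.131],"fingers":-1},{"delta_rot":[0,0,0],"xyz":[0.231,0.188,0.131],"fingers":-1},{"delta_rot":[0,0,0],"xyz":[0.231,0.188,0.131],"fingers":-1},{"delta_rot":[0,0,0],"xyz":[0.231,0.188,0.131],"fingers":-1},{"delta_rot":[0,0,0],"xyz":[0.231,0.188,0.131],"fingers":-1},{"delta_rot":[0,0,0],"xyz":[0.231,0.188,0.131],"fingers":-1},{"delta_rot":[0,0,0],"xyz":[0.231,0.188,0.131],"fingers":-1},{"delta_rot":[0,0,0],"xyz":[0.231,0.188,0.131],"fingers":-1},{"delta_rot":[0,0,0],"xyz":[0.231,0.188,0.131],"fingers":-1},{"delta_rot":[0,0,0],"xyz":[0.231,0.188,0.131],"fingers":-1}]' 60 >/dev/null
python3 - <<'E'
from s import *
st();c=viewer.read_camera("wrist");save(c,"w1.png")
for t,z in [("roll_a_centre",.0075),("ink_tin_centre",.01)]:
    for r in search_frame("wrist",t): print(t,r["score"],r["pixel"],cf(at(c,r["pixel"],z)))
print(proj(c,telemetry.get_obs()["eef_pos"]))
E
```

```text
t3.3 case xyz [-166.7 -312.1  120.8] psi 99.93 zt [ 0.    -0.001 -1.   ] w 1.004 gf 0.0 F [0.6 0.3 0.7] q [ 0.81  0.44 -0.32  1.91  0.19  0.81  0.56]
roll_a_centre 0.6 [349.4, 362.7] [-147.41202694 -401.73277876]
ink_tin_centre 0.76 [349.8, 358.1] [-147.3968889  -396.62671296]
[320.28267894 317.24519441]
```

View pics/w1.png

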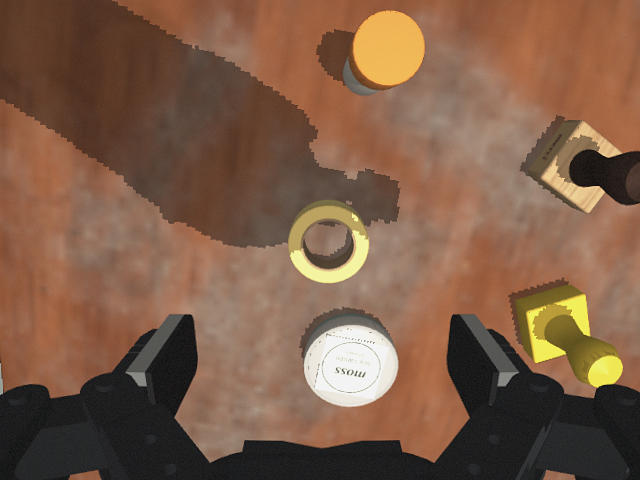

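Wrist view: yellow roll (328,242), tin (351,362), glue cap (389,50), stamp to the right (600,170), yellow decoy (565,330).

Run:
```python
from s import *
c=viewer.read_camera("wrist")
for z in (.015,.019):
  l,r,u,d=[cf(at(c,p,z)) for p in ((288.5,242),(369,242),(328.5,201.5),(328.5,283))]
  print(z,(l+r)/2,(u+d)/2,r-l,u-d)
print("tin",cf(at(c,(351,362),.02)),"glue",cf(at(c,(389,50),.096)), "glue bottom left edge etc")
```

```text
0.015 [-161.82407012 -313.9583679 ] [-161.98026483 -314.82114428] [48.27483592 -0.07104369] [-0.16705439 50.96457994]
0.019 [-161.89519411 -312.79176826] [-162.04887583 -313.64066356] [47.49814982 -0.06990067] [-0.16436668 50.14461898]
tin [-147.27191724 -393.08877569] glue [-141.52865789 -217.52939119] glue bottom left edge etc
```

```bash
python3 -m crank '[{"delta_rot":[0,0,0],"xyz":[-0.001,0.003,0.05],"fingers":-1},{"delta_rot":[0,0,0],"xyz":[-0.001,0.003,0.085],"fingers":-1},{"delta_rot":[0,0,0],"xyz":[-0.001,0.003,0.11],"fingers":-1},{"delta_rot":[0,0,0],"xyz":[-0.001,0.003,0.12],"fingers":-1},{"delta_rot":[0,0,0],"xyz":[-0.001,0.003,0.12],"fingers":-1},{"delta_rot":[0,0,0],"xyz":[-0.001,0.003,0.12],"fingers":0.6},{"delta_rot":[0,0,0],"xyz":[-0.001,0.003,0.12],"fingers":0.6},{"delta_rot":[0,0,0],"xyz":[-0.001,0.003,0.12],"fingers":0.6},{"delta_rot":[0,0,0],"xyz":[-0.001,0.003,0.12],"fingers":0.6},{"delta_rot":[0,0,0],"xyz":[-0.001,0.003,0.12],"fingers":0.6}]' 50 >/dev/null; python3 s.py
```

```text
t4.5 case xyz [-162.  -312.3    2.1] psi 100.10 zt [ 0.002 -0.002 -1.   ] w 0.541 gf 50.3 F [-1.5  0.6  7.3] q [ 0.75  0.63 -0.26  1.96  0.28  0.59  0.48]
```

```bash
python3 -m crank '[{"delta_rot":[0,0,0],"xyz":[0,0,-0.03],"fingers":0.6},{"delta_rot":[0,0,0],"xyz":[0,0,-0.08],"fingers":0.6},{"delta_rot":[0,0,0],"xyz":[0.01,0.005,-0.13],"fingers":0.6},{"delta_rot":[0,0,0],"xyz":[0.05,0.025,-0.158],"fingers":0.6},{"delta_rot":[0,0,0],"xyz":[0.095,0.05,-0.158],"fingers":0.6},{"delta_rot":[0,0,0],"xyz":[0.14,0.075,-0.158],"fingers":0.6},{"delta_rot":[0,0,0],"xyz":[0.18,0.095,-0.158],"fingers":0.6},{"delta_rot":[0,0,0],"xyz":[0.22,0.115,-0.158],"fingers":0.6},{"delta_rot":[0,0,0],"xyz":[0.26,0.135,-0.158],"fingers":0.6},{"delta_rot":[0,0,0],"xyz":[0.312,0.162,-0.158],"fingers":0.6}]' 50 >/dev/null;  python3 -m crank '[{"delta_rot":[0,0,0],"xyz":[0.01,0.005,0],"fingers":0.6},{"delta_rot":[0,0,0],"xyz":[0.01,0.005,0],"fingers":0.6},{"delta_rot":[0,0,0],"xyz":[0.01,0.005,0],"fingers":0.6}]' >/dev/null
python3 - <<'E'
from s import *
st();c=viewer.read_camera("wrist");save(c,"w2.png");json.dump({k:np.array(c[k]).tolist() for k in c if k!="img"},open("w2.json","w"))
E
```

```text
t5.8 case xyz [ -1.    2.  158.5] psi 100.06 zt [-0.    -0.001 -1.   ] w 0.540 gf 51.5 F [ 0.  -0.6 -1. ] q [ 0.27  0.39 -0.45  1.9   0.22  0.89 -0.12]
```

View pics/w2.png

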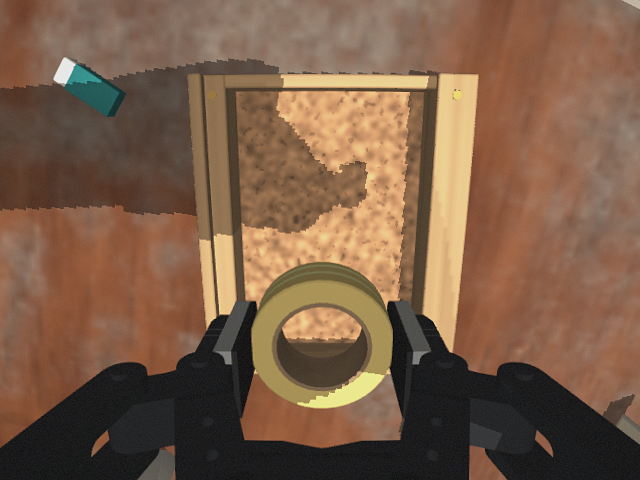

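Wrist view: roll held; case rail outer edge (189,75)–(205,300), lip outer edge (478,75)–(457,300), left end at row 75.

Run:
```python
from s import *
c=json.load(open("w2.json"))
for n,p,z in [("rail outer end",(188.5,74),.045),("rail outer low",(203.5,275),.045),("lip outer end",(478.5,73.5),.0515),("lip outer low",(460,275),.0515),("lip inner end",(440,73.5),.0515),("lip inner low",(430,275),.0515),("rail in",(209,75),.045)]: print(n,cf(at(c,p,z)))
```

```text
rail outer end [-75.98826565  96.68005643]
rail outer low [-75.70014031 -24.31983585]
lip outer end [86.28461344 96.82146332]
lip outer low [ 85.63231392 -21.79840561]
lip inner end [64.61686801 96.28828053]
lip inner low [ 66.69934502 -21.73400807]
rail in [-64.25183724  95.90250218]
```

```bash
sed -i 's/C=np.array(\[.5511,-.0112\])/C=np.array([.5562,-.0135])/' s.py
python3 -m crank '[{"delta_rot":[0,0,0],"xyz":[0.04,0.006,0.03],"fingers":0.6},{"delta_rot":[0,0,0],"xyz":[0.04,0.006,0.07],"fingers":0.6},{"delta_rot":[0,0,0],"xyz":[0.04,0.006,0.11],"fingers":0.6},{"delta_rot":[0,0,0],"xyz":[0.04,0.006,0.135],"fingers":0.6},{"delta_rot":[0,0,0],"xyz":[0.04,0.006,0.146],"fingers":0.6},{"delta_rot":[0,0,0],"xyz":[0.04,0.006,0.151],"fingers":0.6},{"delta_rot":[0,0,0],"xyz":[0.04,0.006,0.151],"fingers":0.6},{"delta_rot":[0,0,0],"xyz":[0.04,0.006,0.151],"fingers":-0.46},{"delta_rot":[0,0,0],"xyz":[0.04,0.006,0.151],"fingers":-0.46},{"delta_rot":[0,0,0],"xyz":[0.04,0.006,0.151],"fingers":-0.46}]' 50 ; python3 s.py
python3 -m crank '[{"delta_rot":[0,0,0],"xyz":[0,0,-0.03],"fingers":-0.46},{"delta_rot":[0,0,0],"xyz":[0,0,-0.07],"fingers":-0.46},{"delta_rot":[0,0,0],"xyz":[-0.02,0.01,-0.12],"fingers":-1},{"delta_rot":[0,0,0],"xyz":[-0.065,0.03,-0.13],"fingers":-1},{"delta_rot":[0,0,0],"xyz":[-0.11,0.05,-0.13],"fingers":-1},{"delta_rot":[0,0,0],"xyz":[-0.155,0.07,-0.13],"fingers":-1},{"delta_rot":[0,0,0],"xyz":[-0.2,0.085,-0.13],"fingers":-1},{"delta_rot":[0,0,0],"xyz":[-0.219,0.088,-0.13],"fingers":-1},{"delta_rot":[0,0,0],"xyz":[-0.219,0.088,-0.13],"fingers":-1},{"delta_rot":[0,0,0],"xyz":[-0.219,0.088,-0.13],"fingers":-1}]' >/dev/null
python3 - <<'E'
from s import *
st();c=viewer.read_camera("wrist");save(c,"w3.png")
h=cv2.cvtColor(c["img"],cv2.COLOR_RGB2HSV)
m=cv2.inRange(h,(80,80,60),(100,255,255));cs,_=cv2.findContours(m,cv2.RETR_EXTERNAL,cv2.CHAIN_APPROX_NONE);q=max(cs,key=cv2.contourArea);q=cv2.convexHull(q)
(u,v),ab,_=cv2.fitEllipse(q);print(u,v,ab,cf(at(c,(u,v),.012)))
E
```

```text
t: 6.85
eef_pos: [0.5497, 0.0324, 0.0084]
tool_rot: [0.001, 0.642, 0.767, 0.001]
contact_force: [-0.8, 0.2, 0.1]
gripper_width: 0.732
grasp_force: 0.0
t6.8 case xyz [ 1.6 46.4  8.4] psi 100.11 zt [ 0.002  0.    -1.   ] w 0.732 gf 0.0 F [-0.8  0.2  0.1] q [ 0.12  0.61 -0.37  1.99  0.37  0.61 -0.33]
t7.8 case xyz [  89.  -171.4  137.3] psi 100.12 zt [-0.     0.001 -1.   ] w 0.999 gf 0.0 F [0.4 0.7 0.1] q [ 0.42  0.63 -0.39  1.56  0.27  1.    0.13]
321.46142578125 239.09799194335938 (83.14664459228516, 83.77552032470703) [  89.46683217 -176.85240234]
```

```bash
python3 -m crank '[{"delta_rot":[0,0,0],"xyz":[-0.005,0.0005,0.05],"fingers":-1},{"delta_rot":[0,0,0],"xyz":[-0.005,0.0005,0.095],"fingers":-1},{"delta_rot":[0,0,0],"xyz":[-0.005,0.0005,0.125],"fingers":-1},{"delta_rot":[0,0,0],"xyz":[-0.005,0.0005,0.137],"fingers":-1},{"delta_rot":[0,0,0],"xyz":[-0.005,0.0005,0.137],"fingers":-1},{"delta_rot":[0,0,0],"xyz":[-0.005,0.0005,0.137],"fingers":0.5},{"delta_rot":[0,0,0],"xyz":[-0.005,0.0005,0.137],"fingers":0.5},{"delta_rot":[0,0,0],"xyz":[-0.005,0.0005,0.137],"fingers":0.5},{"delta_rot":[0,0,0],"xyz":[-0.005,0.0005,0.137],"fingers":0.5},{"delta_rot":[0,0,0],"xyz":[-0.005,0.0005,0.137],"fingers":0.5}]' 50 >/dev/null; python3 s.py
python3 -m crank '[{"delta_rot":[0,0,0],"xyz":[0,0,-0.04],"fingers":0.5},{"delta_rot":[0,0,0],"xyz":[0,0,-0.08],"fingers":0.5},{"delta_rot":[0,0,0],"xyz":[0.02,-0.015,-0.11],"fingers":0.5},{"delta_rot":[0,0,0],"xyz":[0.06,-0.045,-0.12],"fingers":0.5},{"delta_rot":[0,0,0],"xyz":[0.1,-0.075,-0.12],"fingers":0.5},{"delta_rot":[0,0,0],"xyz":[0.13,-0.09,-0.12],"fingers":0.5},{"delta_rot":[0,0,0],"xyz":[0.13,-0.09,-0.12],"fingers":0.5},{"delta_rot":[0,0,0],"xyz":[0.13,-0.09,-0.12],"fingers":0.5}]' >/dev/null; python3 s.py
```

```text
t8.9 case xyz [  91.6 -177.7    3.3] psi 100.11 zt [ 0.004 -0.001 -1.   ] w 0.605 gf 51.3 F [-1.5  0.5  5.8] q [ 0.39  0.79 -0.34  1.61  0.34  0.79  0.08]
t9.7 case xyz [ 1.000e-01 -4.720e+01  1.219e+02] psi 100.20 zt [ 0.003 -0.001 -1.   ] w 0.606 gf 52.6 F [ 0.9 -1.2 -0.9] q [ 0.33  0.47 -0.43  1.89  0.26  0.84 -0.05]
```

```bash
python3 -m crank '[{"delta_rot":[0,0,0],"xyz":[0,0,0.04],"fingers":0.5},{"delta_rot":[0,0,0],"xyz":[0,0,0.08],"fingers":0.5},{"delta_rot":[0,0,0],"xyz":[0,0,0.105],"fingers":0.5},{"delta_rot":[0,0,0],"xyz":[0,0,0.115],"fingers":0.5},{"delta_rot":[0,0,0],"xyz":[0,0,0.115],"fingers":0.5},{"delta_rot":[0,0,0],"xyz":[0,0,0.115],"fingers":-0.6},{"delta_rot":[0,0,0],"xyz":[0,0,0.115],"fingers":-0.6},{"delta_rot":[0,0,0],"xyz":[0,0,0.115],"fingers":-0.6},{"delta_rot":[0,0,0],"xyz":[0,0,0.075],"fingers":-0.6},{"delta_rot":[0,0,0],"xyz":[0,0,0.035],"fingers":-0.6}]' >/dev/null; python3 s.py
python3 -m crank '[{"delta_rot":[0,0,0],"xyz":[0.03,0,-0.04],"fingers":-0.4},{"delta_rot":[0,0,0],"xyz":[0.07,0.005,-0.08],"fingers":-0.4},{"delta_rot":[0,0,0],"xyz":[0.11,0.01,-0.12],"fingers":-0.4},{"delta_rot":[0,0,0],"xyz":[0.16,0.015,-0.15],"fingers":-0.4},{"delta_rot":[0,0,0],"xyz":[0.21,0.02,-0.17],"fingers":-0.4},{"delta_rot":[0,0,0],"xyz":[0.26,0.025,-0.17],"fingers":-0.4},{"delta_rot":[0,0,0],"xyz":[0.31,0.025,-0.17],"fingers":-0.4},{"delta_rot":[0,0,0],"xyz":[0.35,0.025,-0.17],"fingers":-0.4},{"delta_rot":[0,0,0],"xyz":[0.37,0.025,-0.17],"fingers":-0.4},{"delta_rot":[0,0,0],"xyz":[0.387,0.025,-0.17],"fingers":-0.4}]' >/dev/null
python3 -m crank '[{"delta_rot":[0,0,-6],"xyz":[0,0,0],"fingers":-0.4},{"delta_rot":[0,0,-13],"xyz":[0,0,0],"fingers":-0.4},{"delta_rot":[0,0,-13],"xyz":[0,0,0],"fingers":-0.4},{"delta_rot":[0,0,-13],"xyz":[0,0,0],"fingers":-0.4}]' >/dev/null
python3 - <<'E'
from s import *
st();c=viewer.read_camera("wrist");save(c,"w4.png");json.dump({k:np.array(c[k]).tolist() for k in c if k!="img"},open("w4.json","w"))
for r in search_frame("wrist","panel_handle"): print(r,cf(at(c,r["pixel"],.022)))
E
```

```text
t10.7 case xyz [ -1.3 -47.4  85.6] psi 100.12 zt [-0.002  0.    -1.   ] w 0.799 gf 0.0 F [0.5 0.6 0.3] q [ 0.32  0.52 -0.42  1.91  0.29  0.77 -0.08]
t12.1 case xyz [ 24.1 338.2 255.3] psi 112.84 zt [ 0.    -0.001 -1.   ] w 0.702 gf 0.0 F [ 0.2 -0.1  0.9] q [-0.19  0.43 -0.63  1.65  0.27  1.16 -0.48]
{'pixel': [324.8, 184.0], 'score': 0.85} [ 24.10107787 352.10302278]
```

View pics/w4.png

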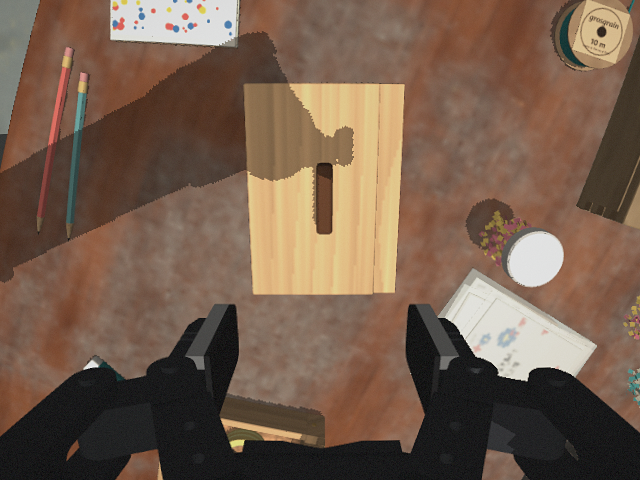

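Wrist view: panel corners (245,84),(405,84),(396,294),(253,294); handle (324,198), tongue to the right (+x), jar lid (535,257) beside.

Run:
```python
from s import *
c=json.load(open("w4.json"))
P=np.array([cf(at(c,p,z)) for p,z in [((404.5,83.5),.004),((396.5,293.5),.004),((253,294.5),.008),((244.5,83.5),.008)]]);print(P,P.mean(0))
Q=np.array([(70,98),(70,-98),(-70,-98),(-70,98)]);q=P-P.mean(0)
print("yaw rel case",np.degrees(np.arctan2((Q[:,0]*q[:,1]-Q[:,1]*q[:,0]).sum(),(Q*q).sum())))
print("handle top",cf(at(c,(324,163.5),.036)),cf(at(c,(324.5,234),.036)), cf(at(c,(324.5,198),.036)))
print("jar top",cf(at(c,(535,257),.08)))
```

```text
[[ 72.7081537  451.02698846]
 [118.21451936 259.65986719]
 [-19.57692664 228.998966  ]
 [-62.27345939 419.91858476]] [ 27.26807176 339.9011016 ]
yaw rel case 12.91364341160896
handle top [ 19.0423114  370.69258009] [ 33.02835069 311.61735712] [ 25.94921822 342.4521376 ]
jar top [197.17009425 342.00200511]
```

```bash
python3 -m crank '[{"delta_rot":[0,0,0],"xyz":[0.002,0.003,0.05],"fingers":-0.3},{"delta_rot":[0,0,0],"xyz":[0.002,0.003,0.10],"fingers":-0.3},{"delta_rot":[0,0,0],"xyz":[0.002,0.003,0.15],"fingers":-0.3},{"delta_rot":[0,0,0],"xyz":[0.002,0.003,0.195],"fingers":-0.3},{"delta_rot":[0,0,0],"xyz":[0.002,0.003,0.225],"fingers":-0.3},{"delta_rot":[0,0,0],"xyz":[0.002,0.003,0.24],"fingers":-0.3},{"delta_rot":[0,0,0],"xyz":[0.002,0.003,0.2435],"fingers":-0.3},{"delta_rot":[0,0,0],"xyz":[0.002,0.003,0.2435],"fingers":-0.3},{"delta_rot":[0,0,0],"xyz":[0.002,0.003,0.2435],"fingers":-0.3}]' >/dev/null; python3 s.py
python3 -m crank '[{"delta_rot":[0,0,0],"xyz":[0,0,0],"fingers":1},{"delta_rot":[0,0,0],"xyz":[0,0,0],"fingers":1},{"delta_rot":[0,0,0],"xyz":[0,0,0],"fingers":1},{"delta_rot":[0,0,0],"xyz":[0,0,0],"fingers":1},{"delta_rot":[0,0,0],"xyz":[0,0,0],"fingers":1},{"delta_rot":[0,0,0],"xyz":[0,0,0],"fingers":1},{"delta_rot":[0,0,0],"xyz":[0,0,0],"fingers":1}]' 80 >/dev/null; python3 s.py
```

```text
t13.1 case xyz [ 27.6 342.8  13.7] psi 113.09 zt [ 0.003  0.002 -1.   ] w 0.652 gf 0.0 F [0.5 1.  1.1] q [-0.29  0.71 -0.5   1.81  0.48  0.74 -0.65]
t13.8 case xyz [ 26.8 342.3  12.8] psi 113.10 zt [ 0.001  0.    -1.   ] w 0.145 gf 80.3 F [-1.3 -1.1  6.2] q [-0.3   0.71 -0.5   1.81  0.48  0.74 -0.65]
```

```bash
python3 -m crank '[{"delta_rot":[0,0,0],"xyz":[0,0,-0.02],"fingers":1},{"delta_rot":[0,0,0],"xyz":[0,0,-0.05],"fingers":1},{"delta_rot":[0,0,0],"xyz":[0,0,-0.09],"fingers":1},{"delta_rot":[0,0,0],"xyz":[0,0,-0.13],"fingers":1},{"delta_rot":[0,0,3],"xyz":[-0.01,-0.005,-0.15],"fingers":1},{"delta_rot":[0,0,6],"xyz":[-0.02,-0.01,-0.155],"fingers":1},{"delta_rot":[0,0,10],"xyz":[-0.03,-0.02,-0.155],"fingers":1},{"delta_rot":[0,0,13.1],"xyz":[-0.03,-0.02,-0.155],"fingers":1},{"delta_rot":[0,0,13.1],"xyz":[-0.03,-0.02,-0.155],"fingers":1},{"delta_rot":[0,0,13.1],"xyz":[-0.03,-0.02,-0.155],"fingers":1}]' >/dev/null; python3 s.py
```

```text
t14.8 case xyz [ 13.  307.9 165.8] psi 100.07 zt [-0.001 -0.001 -1.   ] w 0.147 gf 79.2 F [ 0.3 -1.  -2. ] q [-0.2   0.47 -0.56  1.79  0.3   0.97 -0.7 ]
```

```bash
python3 -m crank '[{"delta_rot":[0,0,0],"xyz":[-0.03,-0.002,0],"fingers":1},{"delta_rot":[0,0,0],"xyz":[-0.07,-0.005,0.0],"fingers":1},{"delta_rot":[0,0,0],"xyz":[-0.115,-0.01,0.01],"fingers":1},{"delta_rot":[0,0,0],"xyz":[-0.16,-0.015,0.02],"fingers":1},{"delta_rot":[0,0,0],"xyz":[-0.205,-0.02,0.03],"fingers":1},{"delta_rot":[3,0,0],"xyz":[-0.245,-0.025,0.04],"fingers":1},{"delta_rot":[6,0,0],"xyz":[-0.275,-0.027,0.045],"fingers":1},{"delta_rot":[9,0,0],"xyz":[-0.295,-0.027,0.045],"fingers":1},{"delta_rot":[12,0,0],"xyz":[-0.307,-0.027,0.045],"fingers":1},{"delta_rot":[12,0,0],"xyz":[-0.307,-0.027,0.045],"fingers":1}]' >/dev/null; python3 -m crank '[{"delta_rot":[0,0,0],"xyz":[0,0,0],"fingers":1},{"delta_rot":[0,0,0],"xyz":[0,0,0],"fingers":1}]' > /dev/null; python3 s.py
python3 - <<'E'
from s import *
a=viewer.read_camera("top");b=viewer.read_camera("scene");save(a,"top1.png");save(b,"scene1.png")
A_=cv2.resize(a["img"][180:300,260:400],None,fx=4,fy=4,interpolation=cv2.INTER_CUBIC)
B_=cv2.resize(b["img"][180:310,230:420],None,fx=4,fy=4,interpolation=cv2.INTER_CUBIC)
cv2.imwrite("pics/m1.png",B_[:,:,::-1]);cv2.imwrite("pics/m2.png",A_[:,:,::-1])
E
```

```text
t16.0 case xyz [-13.7   2.9 121.7] psi 100.14 zt [-0.204 -0.036 -0.978] w 0.144 gf 79.2 F [ 0.1  0.7 -0.9] q [ 0.25  0.54 -0.47  1.79  0.26  1.08 -0.16]
```

View pics/m1.png

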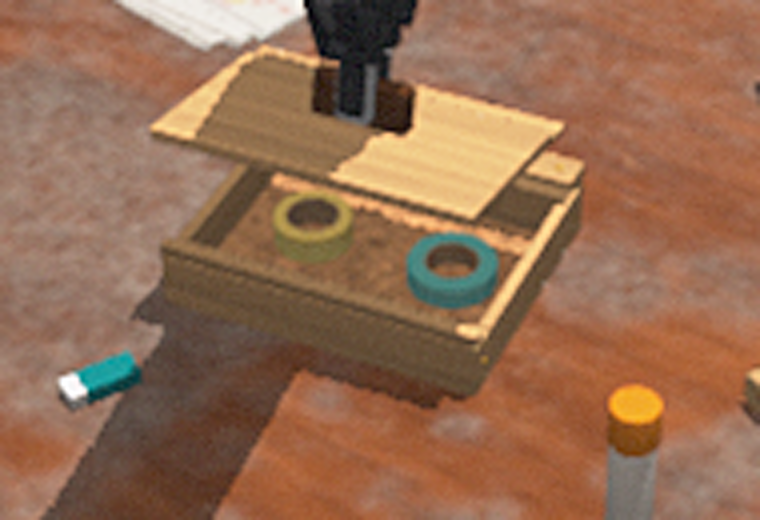

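Scene crop: both rolls lie flat in the case; panel is held tilted, tongue towards the lip. Lower to the groove height.

```bash
python3 -m crank '[{"delta_rot":[0,0,0],"xyz":[-0.001,0.002,0.01],"fingers":1},{"delta_rot":[0,0,0],"xyz":[-0.002,0.0045,0.022],"fingers":1},{"delta_rot":[0,0,0],"xyz":[-0.002,0.007,0.034],"fingers":1},{"delta_rot":[0,0,0],"xyz":[-0.002,0.0095,0.045],"fingers":1},{"delta_rot":[0,0,0],"xyz":[-0.002,0.011,0.052],"fingers":1},{"delta_rot":[0,0,0],"xyz":[-0.002,0.0119,0.0557],"fingers":1},{"delta_rot":[0,0,0],"xyz":[-0.002,0.0119,0.0557],"fingers":1},{"delta_rot":[0,0,0],"xyz":[-0.002,0.0119,0.0557],"fingers":1}]' >/dev/null; python3 s.py
python3 - <<'E'
from s import *
b=viewer.read_camera("scene")
cv2.imwrite("pics/m3.png",cv2.resize(b["img"][190:290,255:405],None,fx=5,fy=5,interpolation=cv2.INTER_CUBIC)[:,:,::-1])
E
```

```text
t16.9 case xyz [-13.   -0.6  65. ] psi 100.02 zt [-0.204 -0.036 -0.978] w 0.143 gf 79.2 F [-0.1 -0.3 -1.3] q [ 0.23  0.62 -0.44  1.82  0.31  0.99 -0.19]
```

View pics/m3.png

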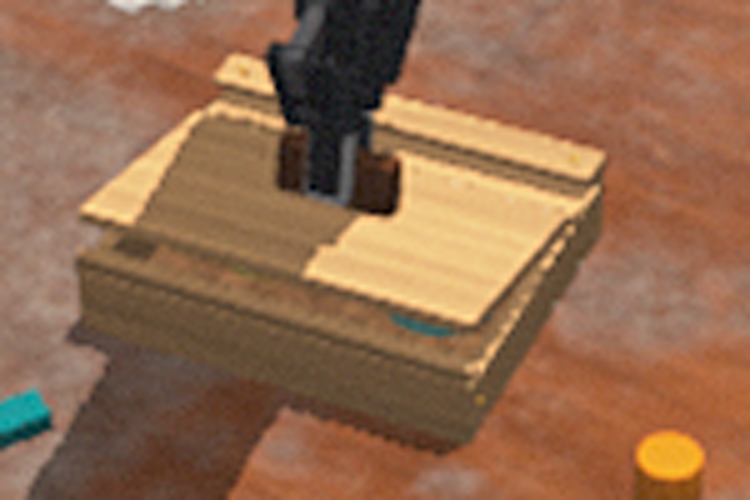

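Tongue is level with the groove, just short of the lip, no contact. Slide in.

```bash
python3 -m crank '[{"delta_rot":[0,0,0],"xyz":[0.001,0.004,-0.0008],"fingers":1},{"delta_rot":[0,0,0],"xyz":[0.001,0.008,-0.0017],"fingers":1},{"delta_rot":[0,0,0],"xyz":[0.001,0.012,-0.0025],"fingers":1},{"delta_rot":[0,0,0],"xyz":[0.001,0.0155,-0.0032],"fingers":1},{"delta_rot":[0,0,0],"xyz":[0.001,0.0171,-0.0036],"fingers":1},{"delta_rot":[0,0,0],"xyz":[0.001,0.0171,-0.0036],"fingers":1},{"delta_rot":[0,0,0],"xyz":[0.001,0.0171,-0.0036],"fingers":1}]' >/dev/null; python3 s.py
python3 - <<'E'
from s import *
b=viewer.read_camera("scene");a=viewer.read_camera("top")
f=lambda i,y,x:cv2.resize(i["img"][y:y+70,x:x+100],None,fx=6,fy=6,interpolation=cv2.INTER_CUBIC)[:,:,::-1]
cv2.imwrite("pics/m4.png",cv2.resize(b["img"][190:290,255:405],None,fx=5,fy=5,interpolation=cv2.INTER_CUBIC)[:,:,::-1])
E
```

```text
t17.6 case xyz [ 4.   0.4 64.7] psi 100.01 zt [-0.205 -0.036 -0.978] w 0.148 gf 79.2 F [-0.1  0.1 -2.1] q [ 0.22  0.64 -0.44  1.78  0.31  1.01 -0.19]
```

View pics/m4.png

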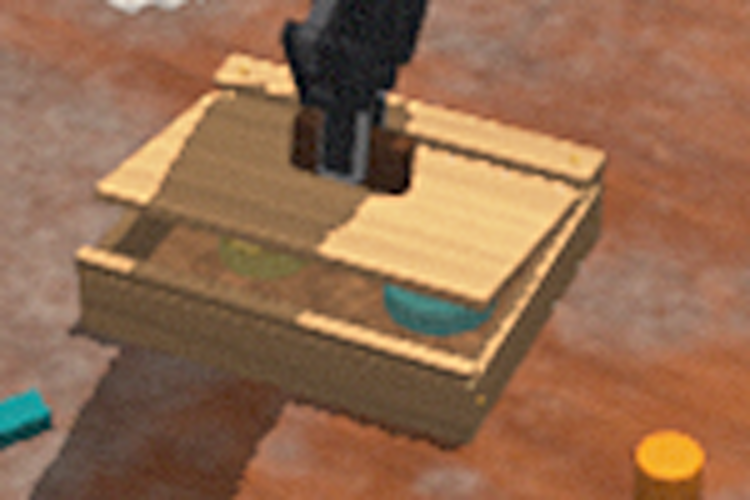

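```bash
python3 -m crank '[{"delta_rot":[-2,0,0],"xyz":[0,-0.0003,0.0027],"fingers":1},{"delta_rot":[-4,0,0],"xyz":[0,-0.0006,0.0053],"fingers":1},{"delta_rot":[-6,0,0],"xyz":[0,-0.0008,0.008],"fingers":1},{"delta_rot":[-8,0,0],"xyz":[0,-0.0009,0.0107],"fingers":1},{"delta_rot":[-10,0,0],"xyz":[0,-0.0009,0.0137],"fingers":1},{"delta_rot":[-12,0,0],"xyz":[0,-0.0007,0.016],"fingers":1},{"delta_rot":[-12,0,0],"xyz":[0,-0.0007,0.0165],"fingers":1},{"delta_rot":[-12,0,0],"xyz":[0,-0.0007,0.0167],"fingers":1},{"delta_rot":[-12,0,0],"xyz":[0,-0.0007,0.0167],"fingers":1}]' >/dev/null; python3 s.py
python3 - <<'E'
from s import *
b=viewer.read_camera("scene");a=viewer.read_camera("top")
x=cv2.resize(b["img"][190:290,255:405],None,fx=4,fy=4,interpolation=cv2.INTER_CUBIC);save(a,"top2.png")
cv2.imwrite("pics/m5.png",x[:,:,::-1])
E
```

```text
t18.6 case xyz [ 0.3  0.3 48.8] psi 100.01 zt [-0. -0. -1.] w 0.147 gf 79.4 F [-1.6  0.4  1.1] q [ 0.25  0.57 -0.44  1.95  0.36  0.7  -0.23]
```

View pics/m5.png

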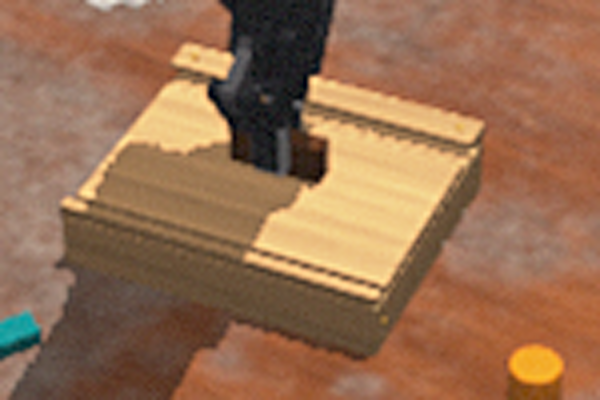

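```bash
python3 -m crank '[{"delta_rot":[0,0,0],"xyz":[0,0,0.001],"fingers":1},{"delta_rot":[0,0,0],"xyz":[0,0,0.001],"fingers":1},{"delta_rot":[0,0,0],"xyz":[0,0,0],"fingers":0.2},{"delta_rot":[0,0,0],"xyz":[0,0,0],"fingers":0.2},{"delta_rot":[0,0,0],"xyz":[0,0,0],"fingers":0.2},{"delta_rot":[0,0,0],"xyz":[0,0,-0.03],"fingers":0.2},{"delta_rot":[0,0,0],"xyz":[0,0,-0.07],"fingers":0},{"delta_rot":[0,0,0],"xyz":[-0.03,0,-0.12],"fingers":0},{"delta_rot":[0,0,0],"xyz":[-0.06,0,-0.16],"fingers":0},{"delta_rot":[0,0,0],"xyz":[-0.08,0,-0.2],"fingers":0}]' >/dev/null; python3 -m crank '[{"delta_rot":[0,0,0],"xyz":[0,0,0],"fingers":-1},{"delta_rot":[0,0,0],"xyz":[0,0,0],"fingers":-1},{"delta_rot":[0,0,0],"xyz":[0,0,0],"fingers":-1}]' > /dev/null
python3 - <<'E'
from s import *
st();c=viewer.read_camera("wrist");save(c,"w5.png");json.dump({k:np.array(c[k]).tolist() for k in c if k!="img"},open("w5.json","w"))
x=c["img"][40:340,170:490]
cv2.imwrite("pics/w5c.png",cv2.resize(x,None,fx=2,fy=2,interpolation=cv2.INTER_CUBIC)[:,:,::-1])
E
```

```text
t20.1 case xyz [ -0.7 -77.3 244.8] psi 100.07 zt [-0.002  0.001 -1.   ] w 0.977 gf 0.0 F [ 0.9  0.8 -0.1] q [ 0.45  0.35 -0.51  1.75  0.19  1.09  0.06]
```

View pics/w5c.png

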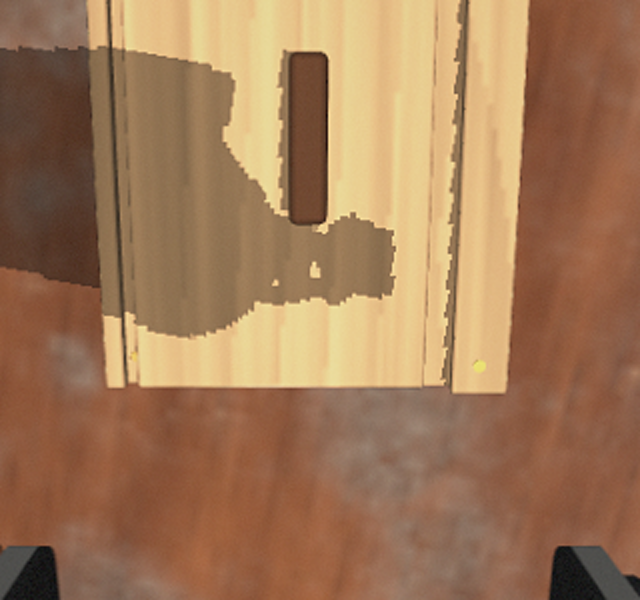

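Panel lies flat; panel end edge (crop row 387), rail end (row 388), rail inner edge (124,380), panel near edge (137,380), handle (308,137).

Run:
```python
from s import *
c=json.load(open("w5.json"));g=lambda u,v,z:np.round(cf(at(c,(170+u/2-.25,40+v/2-.25),z)),1)
for n,a in dict(railouter=(106,388,.045),railinner=(124.5,388,.045),panelnear=(137,387,.044),panelnear2=(120,60,.044),railin2=(112,60,.045),panelendR=(280,387,.044),lipcornerOut=(506,393,.0515),lipin=(452,393,.0515),handleN=(308,52,.072),handleS=(308,223,.072),hL=(289,137,.072),hR=(328,137,.072)).items(): print(n,g(*a))
# objects from all: 
a=viewer.read_camera("top")
h=cv2.cvtColor(a["img"],cv2.COLOR_RGB2HSV)
```

```text
railouter [-82.  -99.4]
railinner [-74.3 -99.4]
panelnear [-69.3 -99.2]
panelnear2 [-70.   28.6]
railin2 [-72.8  28.6]
panelendR [-10.2 -99.2]
lipcornerOut [ 81.5 -99.5]
lipin [ 59.5 -99.6]
handleN [ 0.9 27.9]
handleS [  1.  -30.6]
hL [-5.7 -0.6]
hR [ 8.  -0.6]
```

Panel home: centre ≈ (0.5, −1.5) mm, flat. Now the stamp.

```bash
python3 -m crank '[{"delta_rot":[0,0,0],"xyz":[-0.04,0,0],"fingers":-1},{"delta_rot":[0,0,0],"xyz":[-0.085,-0.005,0.01],"fingers":-1},{"delta_rot":[0,0,0],"xyz":[-0.13,-0.01,0.02],"fingers":-1},{"delta_rot":[0,0,0],"xyz":[-0.17,-0.015,0.035],"fingers":-1},{"delta_rot":[0,0,0],"xyz":[-0.184,-0.018,0.045],"fingers":-1},{"delta_rot":[0,0,0],"xyz":[-0.184,-0.018,0.045],"fingers":-1},{"delta_rot":[0,0,0],"xyz":[-0.184,-0.018,0.045],"fingers":-1}]' >/dev/null
python3 - <<'E'
from s import *
st();c=viewer.read_camera("wrist");save(c,"w6.png");json.dump({k:np.array(c[k]).tolist() for k in c if k!="img"},open("w6.json","w"))
h=cv2.cvtColor(c["img"],cv2.COLOR_RGB2HSV)
for r in cut_out("wrist","stamp_centre"):
    m=r["pixels"].astype(np.uint8);print(round(r["score"],2),r["pixel"],m.sum(),"hsv",np.median(h[m>0],0),cf(at(c,r["pixel"],.037)),cf(at(c,r["pixel"],.074)))
x=c["img"][100:400,140:540]
cv2.imwrite("pics/w6c.png",cv2.resize(x,None,fx=2,fy=2,interpolation=cv2.INTER_CUBIC)[:,:,::-1])
E
```

```text
t20.9 case xyz [ -17.3 -259.8  200.5] psi 100.14 zt [-0.001  0.002 -1.   ] w 0.996 gf 0.0 F [ 0.3  0.5 -0.2] q [ 0.65  0.49 -0.43  1.64  0.22  1.06  0.33]
0.8 [318.9, 342.6] 3171 hsv [ 24. 171. 191.] [ -18.77105669 -361.47807161] [ -18.55648145 -340.76777626]
0.77 [321.2, 219.6] 2957 hsv [16. 97. 93.] [ -17.13199372 -261.21871838] [ -17.1152459  -252.60926939]
```

View pics/w6c.png

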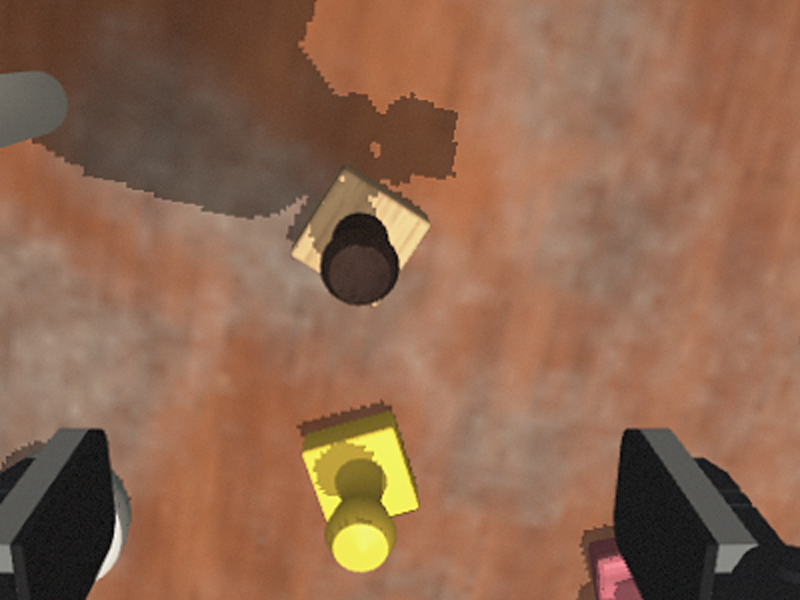

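Stamp (dark handle top at crop (360,267), foot corners (345,167),(430,224),(292,250)); yellow decoy (360,480) stays.

Run:
```python
from s import *
c=json.load(open("w6.json"));g=lambda u,v,z:np.round(cf(at(c,(140+u/2-.25,100+v/2-.25),z)),1)
print(g(360,267,.074)); a,b,d=g(345,167,.022),g(430,224,.022),g(292,250,.022)
print(a,b,d,(b+d)/2,np.linalg.norm(b-a),np.linalg.norm(d-a),np.degrees(np.arctan2(*(b-a)[::-1])),np.degrees(np.arctan2(*(a-d)[::-1])))
```

```text
[ -18.  -261.6]
[ -23.9 -236.9] [   8.3 -258.5] [ -44.3 -268.8] [ -18.   -263.65] 38.77370242832118 37.865155486277885 -33.854003500688115 57.40114869928282
```

```bash
python3 -m crank '[{"delta_rot":[0,0,8],"xyz":[-0.002,-0.001,0.02],"fingers":-0.3},{"delta_rot":[0,0,16],"xyz":[-0.002,-0.001,0.045],"fingers":-0.3},{"delta_rot":[0,0,24],"xyz":[-0.002,-0.001,0.06],"fingers":-0.3},{"delta_rot":[0,0,32],"xyz":[-0.002,-0.001,0.07],"fingers":-0.3},{"delta_rot":[0,0,33.5],"xyz":[-0.002,-0.001,0.08],"fingers":-0.3},{"delta_rot":[0,0,33.5],"xyz":[-0.002,-0.001,0.11],"fingers":-0.3},{"delta_rot":[0,0,33.5],"xyz":[-0.002,-0.001,0.14],"fingers":-0.3},{"delta_rot":[0,0,33.5],"xyz":[-0.002,-0.001,0.155],"fingers":-0.3},{"delta_rot":[0,0,33.5],"xyz":[-0.002,-0.001,0.16],"fingers":-0.3},{"delta_rot":[0,0,33.5],"xyz":[-0.002,-0.001,0.16],"fingers":-0.3}]' >/dev/null; python3 s.py
python3 -m crank '[{"delta_rot":[0,0,0],"xyz":[0,0,0],"fingers":1},{"delta_rot":[0,0,0],"xyz":[0,0,0],"fingers":1},{"delta_rot":[0,0,0],"xyz":[0,0,0],"fingers":1},{"delta_rot":[0,0,0],"xyz":[0,0,0],"fingers":1},{"delta_rot":[0,0,0],"xyz":[0,0,0],"fingers":1},{"delta_rot":[0,0,0],"xyz":[0,0,0],"fingers":1}]' 50 >/dev/null; python3 s.py
```

```text
t21.9 case xyz [ -18.5 -263.8   41.2] psi 66.60 zt [ 0.  0. -1.] w 0.652 gf 0.0 F [ 0.9 -0.7  1.1] q [ 0.53  0.66 -0.25  1.75  0.22  0.76 -0.24]
t22.6 case xyz [ -18.  -264.8   42.7] psi 66.52 zt [ 0.002 -0.001 -1.   ] w 0.266 gf 48.7 F [-1.6  1.   7.1] q [ 0.53  0.66 -0.25  1.75  0.22  0.76 -0.25]
```

```bash
python3 -m crank '[{"delta_rot":[0,0,0],"xyz":[0,0,-0.02],"fingers":1},{"delta_rot":[0,0,0],"xyz":[0,0,-0.05],"fingers":1},{"delta_rot":[0,0,-6],"xyz":[0,0,-0.08],"fingers":1},{"delta_rot":[0,0,-13],"xyz":[0,0,-0.11],"fingers":1},{"delta_rot":[0,0,-20],"xyz":[0,0,-0.125],"fingers":1},{"delta_rot":[0,0,-27],"xyz":[0,0,-0.125],"fingers":1},{"delta_rot":[0,0,-33.5],"xyz":[0,0,-0.125],"fingers":1},{"delta_rot":[0,0,-33.5],"xyz":[0,0,-0.125],"fingers":1},{"delta_rot":[0,0,-33.5],"xyz":[0,0,-0.125],"fingers":1}]' >/dev/null; python3 s.py; python3 -m crank '[{"delta_rot":[0,0,0],"xyz":[0.03,0,0],"fingers":1},{"delta_rot":[0,0,0],"xyz":[0.07,0.005,0],"fingers":1},{"delta_rot":[0,0,0],"xyz":[0.115,0.01,0],"fingers":1},{"delta_rot":[0,0,0],"xyz":[0.16,0.015,0],"fingers":1},{"delta_rot":[0,0,0],"xyz":[0.205,0.018,0],"fingers":1},{"delta_rot":[0,0,0],"xyz":[0.25,0.018,0],"fingers":1},{"delta_rot":[0,0,0],"xyz":[0.295,0.018,0],"fingers":1},{"delta_rot":[0,0,0],"xyz":[0.34,0.018,0],"fingers":1},{"delta_rot":[0,0,0],"xyz":[0.38,0.018,0],"fingers":1},{"delta_rot":[0,0,0],"xyz":[0.414,0.018,0],"fingers":1}]' >/dev/null; python3 -m crank '[{"delta_rot":[0,0,0],"xyz":[0,0,0],"fingers":1},{"delta_rot":[0,0,0],"xyz":[0,0,0],"fingers":1}]' >/dev/null; python3 s.py
```

```text
t23.4 case xyz [ -19.1 -264.4  166.1] psi 99.83 zt [-0.  0. -1.] w 0.265 gf 49.0 F [-0.2 -0.2  0.4] q [ 0.65  0.53 -0.42  1.67  0.25  1.    0.32]
t24.6 case xyz [ -1.1 150.6 166.1] psi 100.04 zt [ 0. -0. -1.] w 0.263 gf 49.0 F [-0.6 -1.7 -1. ] q [ 0.08  0.4  -0.56  1.9   0.26  0.92 -0.42]
```

```bash
python3 -m crank '[{"delta_rot":[0,0,0],"xyz":[-0.001,0.001,0.04],"fingers":1},{"delta_rot":[0,0,0],"xyz":[-0.001,0.001,0.08],"fingers":1},{"delta_rot":[0,0,0],"xyz":[-0.001,0.001,0.105],"fingers":1},{"delta_rot":[0,0,0],"xyz":[-0.001,0.001,0.115],"fingers":1},{"delta_rot":[0,0,0],"xyz":[-0.001,0.001,0.119],"fingers":1},{"delta_rot":[0,0,0],"xyz":[-0.001,0.001,0.121],"fingers":1},{"delta_rot":[0,0,0],"xyz":[-0.001,0.001,0.123],"fingers":1},{"delta_rot":[0,0,0],"xyz":[-0.001,0.001,0.123],"fingers":1}]' >/dev/null; python3 s.py; python3 -m crank '[{"delta_rot":[0,0,0],"xyz":[0,0,0],"fingers":-0.3},{"delta_rot":[0,0,0],"xyz":[0,0,0],"fingers":-0.3},{"delta_rot":[0,0,0],"xyz":[0,0,0],"fingers":-0.3},{"delta_rot":[0,0,0],"xyz":[0,0,-0.02],"fingers":-0.3},{"delta_rot":[0,0,0],"xyz":[0,0,-0.06],"fingers":-0.3},{"delta_rot":[0,0,0],"xyz":[0,0,-0.11],"fingers":-0.3},{"delta_rot":[0,0,0],"xyz":[0,0,-0.15],"fingers":-0.3},{"delta_rot":[0,0,0],"xyz":[0,0,-0.15],"fingers":-0.3}]' >/dev/null
python3 - <<'E'
from s import *
st();c=viewer.read_camera("wrist");save(c,"w7.png")
h=cv2.cvtColor(c["img"],cv2.COLOR_RGB2HSV)
for r in cut_out("wrist","stamp_centre"):
    m=r["pixels"].astype(np.uint8);print(round(r["score"],2),r["pixel"],m.sum(),np.median(h[m>0],0),cf(at(c,r["pixel"],.037)))
a=viewer.read_camera("top");save(a,"top3.png")
h=cv2.cvtColor(a["img"],cv2.COLOR_RGB2HSV)
def blob(lo,hi,box,z,name):
    m=cv2.inRange(h,np.array(lo),np.array(hi));k=np.zeros_like(m);x0,y0,x1,y1=box;k[y0:y1,x0:x1]=m[y0:y1,x0:x1]
    cs,_=cv2.findContours(k,cv2.RETR_EXTERNAL,cv2.CHAIN_APPROX_NONE);q=max(cs,key=cv2.contourArea)
    (u,v),ab,_=cv2.fitEllipse(q);print(name,(u,v),ab,cf(at(a,(u,v),z))+[4.4,-3])
blob((0,0,150),(180,60,255),(450,225,530,330),.02,"tin")
blob((8,150,150),(22,255,255),(400,260,465,310),.096,"glue")
E
```

```text
t25.4 case xyz [  0.7 148.7  44. ] psi 99.99 zt [ 0.002  0.    -1.   ] w 0.261 gf 49.0 F [-0.6  0.3 -0.5] q [ 0.01  0.57 -0.47  1.98  0.4   0.69 -0.54]
t26.2 case xyz [  3.6 149.8 199.1] psi 100.01 zt [ 0.01   0.003 -1.   ] w 0.652 gf 0.0 F [ 0.1  0.1 -0.9] q [ 0.1   0.36 -0.57  1.87  0.24  0.97 -0.4 ]
0.93 [277.9, 225.0] 3050 [ 16.  100.  101.5] [-25.86876943 144.54890427]
0.51 [314.1, 364.5] 23803 [ 19. 102. 236.] [-0.1838839  28.63994695]
tin (499.92889404296875, 275.0122375488281) (24.16728973388672, 25.61307144165039) [-150.92954848 -393.64103172]
glue (430.32318115234375, 284.13604736328125) (11.622550964355469, 11.820358276367188) [-145.78018803 -213.25311077]
```

Run:
```python
from s import *
st();c=viewer.read_camera("wrist");s=viewer.read_camera("scene");a=viewer.read_camera("top");save(c,"w8.png")
r=[x for x in cut_out("wrist","stamp_centre") if x["pixels"].sum()<9000][0];m=r["pixels"].astype(np.uint8)
h=cv2.cvtColor(c["img"],cv2.COLOR_RGB2HSV);d=((h[:,:,2]<75)&(m>0)).astype(np.uint8);f=((h[:,:,2]>=90)&(m>0)).astype(np.uint8)
for n,k in(("dark",d),("foot",f),("all",m)):
    q=max(cv2.findContours(k,cv2.RETR_EXTERNAL,cv2.CHAIN_APPROX_NONE)[0],key=cv2.contourArea);print(n,cv2.boundingRect(q),cv2.minAreaRect(q),cv2.contourArea(q))
print("wrist",r["pixel"],cf(at(c,r["pixel"],.037)))
W=lambda x,y,z:[*(C+np.array([np.cos(A)*x-np.sin(A)*y,np.sin(A)*x+np.cos(A)*y])/1e3),z]
for x,y in((0,150),(-26,145)):
  print("expected base, top:",proj(c,W(x,y,.0)),proj(c,W(x,y,.022)),proj(c,W(x,y,.074)))
for n,k in(("scene",s),("top",a)):
  for x in search_frame(n,"stamp_centre"): print(n,round(x["score"],2),x["pixel"],cf(at(k,x["pixel"],.037)))
```

```text
t26.4 case xyz [ -0.5 148.5 192.7] psi 100.00 zt [-0.    -0.001 -1.   ] w 0.650 gf 0.0 F [ 1.3  0.7 -0.1] q [ 0.1   0.37 -0.57  1.87  0.24  0.97 -0.4 ]
dark (246, 217, 41, 49) ((269.2500305175781, 241.75001525878906), (39.59797668457031, 47.37614822387695), 45.0) 1410.0
foot (244, 200, 58, 58) ((271.98065185546875, 228.8783416748047), (54.656333923339844, 53.53251647949219), 6.2034478187561035) 1458.5
all (244, 198, 58, 68) ((271.518310546875, 232.83534240722656), (54.66360855102539, 65.81719970703125), 6.340191841125488) 3130.0
wrist [270.4, 231.0] [-36.57367659 140.12635722]
expected base, top: [321.5482452  206.96066369] [321.5495586  212.93539346] [321.55350954 230.78247287]
expected base, top: [288.79301397 213.17039848] [286.64148766 219.52744942] [280.23585557 238.48721791]
scene 0.72 [477.7, 289.5] [ -38.02013871 -376.16073718]
top 0.75 [477.2, 223.3] [ -25.24439836 -357.33731188]
```

The stamp was knocked just after release (it was still sliding). Let it settle, re-measure.

```bash
cat > stamp.py <<'E'
from s import *
st();c=viewer.read_camera("wrist")
r=[x for x in cut_out("wrist","stamp_centre") if x["pixels"].sum()<9000][0];m=r["pixels"].astype(np.uint8)
h=cv2.cvtColor(c["img"],cv2.COLOR_RGB2HSV);d=((h[:,:,2]<75)&(m>0)).astype(np.uint8)
q=max(cv2.findContours(m,cv2.RETR_EXTERNAL,cv2.CHAIN_APPROX_NONE)[0],key=cv2.contourArea)
print("px",r["pixel"],cv2.boundingRect(q),cv2.minAreaRect(q)[2])
# fit x,y,yaw by comparing silhouette of the model
from scipy.optimize import minimize
W=lambda x,y,z:[*(C+np.array([np.cos(A)*x-np.sin(A)*y,np.sin(A)*x+np.cos(A)*y])/1e3),z]
def sil(p):
    x,y,t=p[0],p[1],np.radians(p[2]);k=np.zeros((960,1280),np.uint8);e=np.array([(20,20),(20,-20),(-20,-20),(-20,20)])@np.array([[np.cos(t),np.sin(t)],[-np.sin(t),np.cos(t)]])
    hull=lambda P:cv2.fillConvexPoly(k,cv2.convexHull(np.array([2*proj(c,w) for w in P]).astype(np.float32)).round().astype(np.int32),1)
    hull([W(x+a,y+b,z) for a,b in e for z in(0,.022)])
    n=np.linspace(0,2*np.pi,24)
    hull([W(x+11*np.cos(i),y+11*np.sin(i),z) for i in n for z in(.022,.04)]);hull([W(x+13*np.cos(i),y+13*np.sin(i),z) for i in n for z in(.04,.074)]);return k
M=cv2.resize(m,(1280,960),interpolation=cv2.INTER_NEAREST)
g=cf(at(c,r["pixel"],.03));best=min((minimize(lambda p:(sil(p)!=M).sum(),[*g,y],method="Nelder-Mead",options=dict(initial_simplex=[[*g,y],[g[0]+6,g[1],y],[g[0],g[1]+6,y],[*g,y+12]])) for y in(-30,-10,10,30)),key=lambda o:o.fun)
print("stamp x,y,yaw",best.x,"mismatch",best.fun/M.sum())
E
python3 -m crank '[{"delta_rot":[0,0,0],"xyz":[0,0,0],"fingers":-0.3},{"delta_rot":[0,0,0],"xyz":[0,0,0],"fingers":-0.3},{"delta_rot":[0,0,0],"xyz":[0,0,0],"fingers":-0.3},{"delta_rot":[0,0,0],"xyz":[0,0,0],"fingers":-0.3},{"delta_rot":[0,0,0],"xyz":[0,0,0],"fingers":-0.3},{"delta_rot":[0,0,0],"xyz":[0,0,0],"fingers":-0.3},{"delta_rot":[0,0,0],"xyz":[0,0,0],"fingers":-0.3}]' >/dev/null; python3 stamp.py; python3 stamp.py
```

```text
t27.4 case xyz [ -0.  148.7 193.1] psi 100.01 zt [ 0. -0. -1.] w 0.654 gf 0.0 F [ 0.5 -0.1 -0.3] q [ 0.1   0.37 -0.57  1.87  0.24  0.97 -0.4 ]
px [271.4, 228.6] (243, 198, 58, 68) 5.440331935882568
stamp x,y,yaw [-37.24920776 136.62160237  -6.44254234] mismatch 0.11290569503980404
t27.5 case xyz [ -0.  148.8 193.1] psi 100.02 zt [ 0.  0. -1.] w 0.655 gf 0.0 F [ 0.9 -0.2 -0.3] q [ 0.1   0.37 -0.57  1.87  0.24  0.97 -0.4 ]
px [270.9, 230.9] (244, 199, 58, 67) 6.009006023406982
stamp x,y,yaw [-37.28231018 136.24249405  -6.93184576] mismatch 0.10990449784349969
```

```bash
python3 -m crank '[{"delta_rot":[0,0,6.5],"xyz":[-0.012,-0.037,0.01],"fingers":-0.3},{"delta_rot":[0,0,6.5],"xyz":[-0.012,-0.037,0.05],"fingers":-0.3},{"delta_rot":[0,0,6.5],"xyz":[-0.012,-0.037,0.09],"fingers":-0.3},{"delta_rot":[0,0,6.5],"xyz":[-0.012,-0.037,0.125],"fingers":-0.3},{"delta_rot":[0,0,6.5],"xyz":[-0.012,-0.037,0.145],"fingers":-0.3},{"delta_rot":[0,0,6.5],"xyz":[-0.012,-0.037,0.151],"fingers":-0.3},{"delta_rot":[0,0,6.5],"xyz":[-0.012,-0.037,0.151],"fingers":-0.3},{"delta_rot":[0,0,6.5],"xyz":[-0.012,-0.037,0.151],"fingers":-0.3}]' >/dev/null; python3 s.py
python3 -m crank '[{"delta_rot":[0,0,0],"xyz":[0,0,0],"fingers":1},{"delta_rot":[0,0,0],"xyz":[0,0,0],"fingers":1},{"delta_rot":[0,0,0],"xyz":[0,0,0],"fingers":1},{"delta_rot":[0,0,0],"xyz":[0,0,0],"fingers":1},{"delta_rot":[0,0,0],"xyz":[0,0,0],"fingers":1},{"delta_rot":[0,0,0],"xyz":[0,0,0],"fingers":1}]' 50 >/dev/null; python3 s.py
```

```text
t28.4 case xyz [-36.1 137.   43.1] psi 93.52 zt [ 0.002  0.    -1.   ] w 0.651 gf 0.0 F [-0.1  1.2  0.7] q [ 0.03  0.52 -0.46  2.06  0.39  0.64 -0.64]
t29.0 case xyz [-36.2 136.9  43.3] psi 93.52 zt [ 0.002  0.    -1.   ] w 0.263 gf 48.6 F [-1.4 -0.5  6.9] q [ 0.03  0.52 -0.46  2.07  0.39  0.64 -0.64]
```

```bash
python3 -m crank '[{"delta_rot":[0,0,0],"xyz":[0,0,-0.015],"fingers":1},{"delta_rot":[0,0,0],"xyz":[0,0,-0.03],"fingers":1},{"delta_rot":[0,0,-3],"xyz":[0.008,0.016,-0.03],"fingers":1},{"delta_rot":[0,0,-6.5],"xyz":[0.017,0.0345,-0.03],"fingers":1},{"delta_rot":[0,0,-6.5],"xyz":[0.017,0.0345,-0.03],"fingers":1},{"delta_rot":[0,0,-6.5],"xyz":[0.017,0.0345,-0.015],"fingers":1},{"delta_rot":[0,0,-6.5],"xyz":[0.017,0.0345,-0.005],"fingers":1},{"delta_rot":[0,0,-6.5],"xyz":[0.017,0.0345,-0.001],"fingers":1},{"delta_rot":[0,0,-6.5],"xyz":[0.017,0.0345,0],"fingers":1},{"delta_rot":[0,0,-6.5],"xyz":[0.017,0.0345,0],"fingers":1}]' >/dev/null; python3 s.py;  python3 -m crank '[{"delta_rot":[0,0,0],"xyz":[0,0,0],"fingers":-0.3},{"delta_rot":[0,0,0],"xyz":[0,0,0],"fingers":-0.3},{"delta_rot":[0,0,0],"xyz":[0,0,0],"fingers":-0.3},{"delta_rot":[0,0,0],"xyz":[0,0,-0.02],"fingers":-0.3},{"delta_rot":[0,0,0],"xyz":[0,0,-0.06],"fingers":-0.3},{"delta_rot":[0,0,0],"xyz":[0,0,-0.11],"fingers":-0.3},{"delta_rot":[0,0,0],"xyz":[0,0,-0.15],"fingers":-0.3},{"delta_rot":[0,0,0],"xyz":[0,0,-0.15],"fingers":-0.3},{"delta_rot":[0,0,0],"xyz":[0,0,-0.15],"fingers":-0.3}]' >/dev/null; python3 stamp.py
```

```text
t30.0 case xyz [ -2.2 149.2  43.3] psi 99.99 zt [-0.002 -0.003 -1.   ] w 0.260 gf 50.8 F [-7.4 -3.5 23.4] q [ 0.02  0.57 -0.49  1.98  0.41  0.69 -0.55]
t30.9 case xyz [ -0.6 149.5 192.5] psi 99.99 zt [ 0.001 -0.    -1.   ] w 0.648 gf 0.0 F [-0.7 -0.3 -0.6] q [ 0.11  0.37 -0.59  1.87  0.25  0.97 -0.41]
px [318.1, 216.1] (289, 187, 55, 63) 90.0
stamp x,y,yaw [ -3.90098533 147.81141528  -0.61723405] mismatch 0.11340952994204764
```

```bash
python3 -m crank '[{"delta_rot":[0,0,0],"xyz":[-0.05,-0.014,0],"fingers":-1},{"delta_rot":[0,0,0],"xyz":[-0.096,-0.027,0],"fingers":-1},{"delta_rot":[0,0,0],"xyz":[-0.14,-0.039,0],"fingers":-1},{"delta_rot":[0,0,0],"xyz":[-0.186,-0.052,0],"fingers":-1},{"delta_rot":[0,0,0],"xyz":[-0.23,-0.064,0],"fingers":-1},{"delta_rot":[0,0,0],"xyz":[-0.275,-0.077,0],"fingers":-1},{"delta_rot":[0,0,0],"xyz":[-0.32,-0.09,0],"fingers":-1},{"delta_rot":[0,0,0],"xyz":[-0.365,-0.102,0],"fingers":-1},{"delta_rot":[0,0,0],"xyz":[-0.41,-0.114,0],"fingers":-1},{"delta_rot":[0,0,0],"xyz":[-0.455,-0.127,0],"fingers":-1}]' >/dev/null;  python3 -m crank '[{"delta_rot":[0,0,0],"xyz":[-0.04,-0.012,0],"fingers":-1},{"delta_rot":[0,0,0],"xyz":[-0.086,-0.024,0.02],"fingers":-1},{"delta_rot":[0,0,0],"xyz":[-0.086,-0.024,0.05],"fingers":-1},{"delta_rot":[0,0,0],"xyz":[-0.086,-0.024,0.07],"fingers":-1},{"delta_rot":[0,0,0],"xyz":[-0.086,-0.024,0.07],"fingers":-1},{"delta_rot":[0,0,0],"xyz":[-0.086,-0.024,0.07],"fingers":-1}]' >/dev/null
python3 - <<'E'
from s import *
st();c=viewer.read_camera("wrist");save(c,"w9.png")
for r in cut_out("wrist","ink_tin_centre"):
    m=r["pixels"].astype(np.uint8);q=max(cv2.findContours(m,cv2.RETR_EXTERNAL,cv2.CHAIN_APPROX_NONE)[0],key=cv2.contourArea)
    (u,v),ab,_=cv2.fitEllipse(q);print(round(r["score"],2),r["pixel"],(u,v),ab,cv2.boundingRect(q),cf(at(c,(u,v),.015)))
E
```

```text
t32.6 case xyz [-151.9 -390.4  120.9] psi 100.06 zt [-0.002  0.002 -1.   ] w 1.004 gf 0.0 F [-0.4  0.7  0.7] q [ 0.89  0.56 -0.35  1.73  0.23  0.9   0.62]
0.94 [319.0, 243.4] (320.4963073730469, 244.18399047851562) (102.89630126953125, 103.16353607177734) (269, 193, 104, 104) [-152.22066688 -393.50619081]
```

```bash
python3 -m crank '[{"delta_rot":[0,0,0],"xyz":[-0.0025,0,0.05],"fingers":-1},{"delta_rot":[0,0,0],"xyz":[-0.0025,0,0.09],"fingers":-1},{"delta_rot":[0,0,0],"xyz":[-0.0025,0,0.113],"fingers":-1},{"delta_rot":[0,0,0],"xyz":[-0.0025,0,0.12],"fingers":-1},{"delta_rot":[0,0,0],"xyz":[-0.0025,0,0.12],"fingers":-1},{"delta_rot":[0,0,0],"xyz":[-0.0025,0,0.12],"fingers":0.3},{"delta_rot":[0,0,0],"xyz":[-0.0025,0,0.12],"fingers":0.3},{"delta_rot":[0,0,0],"xyz":[-0.0025,0,0.12],"fingers":0.3},{"delta_rot":[0,0,0],"xyz":[-0.0025,0,0.12],"fingers":0.3},{"delta_rot":[0,0,0],"xyz":[-0.0025,0,0.12],"fingers":0.3}]' 60 >/dev/null; python3 s.py
python3 -m crank '[{"delta_rot":[0,0,0],"xyz":[0,0,-0.04],"fingers":0.3},{"delta_rot":[0,0,0],"xyz":[0,0,-0.09],"fingers":0.3},{"delta_rot":[0,0,0],"xyz":[0,0.02,-0.13],"fingers":0.3},{"delta_rot":[0,0,0],"xyz":[0.02,0.05,-0.145],"fingers":0.3},{"delta_rot":[0,0,0],"xyz":[0.06,0.08,-0.145],"fingers":0.3},{"delta_rot":[0,0,0],"xyz":[0.1,0.11,-0.145],"fingers":0.3},{"delta_rot":[0,0,0],"xyz":[0.14,0.14,-0.145],"fingers":0.3},{"delta_rot":[0,0,0],"xyz":[0.19,0.152,-0.145],"fingers":0.3},{"delta_rot":[0,0,0],"xyz":[0.225,0.152,-0.145],"fingers":0.3},{"delta_rot":[0,0,0],"xyz":[0.231,0.152,-0.145],"fingers":0.3}]' >/dev/null; python3 -m crank '[{"delta_rot":[0,0,0],"xyz":[0,0,0],"fingers":0.3},{"delta_rot":[0,0,0],"xyz":[0,0,0],"fingers":0.3}]' >/dev/null; python3 s.py
```

```text
t33.7 case xyz [-150.4 -395.1    4.9] psi 100.00 zt [ 0.003 -0.003 -1.   ] w 0.699 gf 63.4 F [-1.3  2.   7.3] q [ 0.85  0.71 -0.3   1.77  0.3   0.7   0.56]
t34.9 case xyz [ 1.000e-01 -1.646e+02  1.479e+02] psi 99.92 zt [ 0.001 -0.002 -1.   ] w 0.695 gf 65.2 F [ 0.3 -1.5 -0.2] q [ 0.49  0.49 -0.4   1.77  0.24  0.93  0.16]
```

```bash
python3 -m crank '[{"delta_rot":[0,0,0],"xyz":[0.002,0,0.04],"fingers":0.3},{"delta_rot":[0,0,0],"xyz":[0.002,0,0.085],"fingers":0.3},{"delta_rot":[0,0,0],"xyz":[0.002,0,0.12],"fingers":0.3},{"delta_rot":[0,0,0],"xyz":[0.002,0,0.135],"fingers":0.3},{"delta_rot":[0,0,0],"xyz":[0.002,0,0.14],"fingers":0.3},{"delta_rot":[0,0,0],"xyz":[0.002,0,0.142],"fingers":0.3},{"delta_rot":[0,0,0],"xyz":[0.002,0,0.142],"fingers":0.3}]' >/dev/null; python3 s.py;python3 -m crank '[{"delta_rot":[0,0,0],"xyz":[0,0,0],"fingers":-0.9},{"delta_rot":[0,0,0],"xyz":[0,0,0],"fingers":-0.9},{"delta_rot":[0,0,0],"xyz":[0,0,0],"fingers":-0.9},{"delta_rot":[0,0,0],"xyz":[0,0,-0.02],"fingers":-0.9},{"delta_rot":[0,0,0],"xyz":[0,0,-0.05],"fingers":-0.9},{"delta_rot":[0,0,0],"xyz":[0,0,-0.1],"fingers":-0.9},{"delta_rot":[0,0,0],"xyz":[0,0,-0.145],"fingers":-0.9},{"delta_rot":[0,0,0],"xyz":[0,0,-0.145],"fingers":-0.9},{"delta_rot":[0,0,0],"xyz":[0,0,-0.145],"fingers":-0.9}]' >/dev/null;python3 - <<'E'
from s import *
st();c=viewer.read_camera("wrist");save(c,"w10.png")
for r in cut_out("wrist","ink_tin_centre"):
    m=r["pixels"].astype(np.uint8);q=max(cv2.findContours(m,cv2.RETR_EXTERNAL,cv2.CHAIN_APPROX_NONE)[0],key=cv2.contourArea)
    (u,v),ab,_=cv2.fitEllipse(q);print(round(r["score"],2),r["pixel"],(u,v),ab,cv2.boundingRect(q),cf(at(c,(u,v),.015)))
E
```

```text
t35.6 case xyz [   1.4 -161.6    6.6] psi 99.98 zt [ 0.003 -0.001 -1.   ] w 0.693 gf 65.3 F [-0.1 -0.7 -1.4] q [ 0.44  0.68 -0.34  1.84  0.34  0.67  0.07]
t36.5 case xyz [   1.  -161.1  151.7] psi 100.01 zt [ 0.003 -0.001 -1.   ] w 0.947 gf 0.0 F [ 0.7  0.1 -1. ] q [ 0.49  0.49 -0.41  1.77  0.24  0.93  0.16]
0.63 [321.9, 225.0] (321.312744140625, 224.21119689941406) (92.0665283203125, 93.08338165283203) (275, 178, 94, 93) [   1.7348162  -159.98650099]
```

```bash
python3 -m crank '[{"delta_rot":[0,0,0],"xyz":[0,0,-0.04],"fingers":-0.3},{"delta_rot":[0,0,0],"xyz":[-0.015,-0.045,-0.04],"fingers":-0.3},{"delta_rot":[0,0,0],"xyz":[-0.035,-0.09,-0.04],"fingers":-0.3},{"delta_rot":[0,0,0],"xyz":[-0.053,-0.13,-0.04],"fingers":-0.3},{"delta_rot":[0,0,0],"xyz":[-0.053,-0.147,-0.04],"fingers":-0.3},{"delta_rot":[0,0,0],"xyz":[-0.053,-0.147,-0.04],"fingers":-0.3},{"delta_rot":[0,0,0],"xyz":[-0.053,-0.147,-0.04],"fingers":-0.3}]' >/dev/null;python3 - <<'E'
from s import *
st();c=viewer.read_camera("wrist");save(c,"w11.png")
h=cv2.cvtColor(c["img"],cv2.COLOR_RGB2HSV);m=cv2.inRange(h,(8,150,200),(24,255,255))
q=max(cv2.findContours(m,cv2.RETR_EXTERNAL,cv2.CHAIN_APPROX_NONE)[0],key=cv2.contourArea)
(u,v),ab,_=cv2.fitEllipse(q);print((u,v),ab,cv2.boundingRect(q),cf(at(c,(u,v),.096)))
for r in search_frame("wrist","glue_stick_centre"): print(r,cf(at(c,r["pixel"],.048)))
E
```

```text
t37.3 case xyz [-146.2 -213.1  189.5] psi 100.05 zt [-0.     0.001 -1.   ] w 0.650 gf 0.0 F [0.1 0.5 0.4] q [ 0.74  0.29 -0.42  1.96  0.15  0.92  0.42]
(321.4339294433594, 248.084716796875) (38.527427673339844, 42.537784576416016) (300, 225, 44, 44) [-145.77809965 -215.00599411]
{'pixel': [318.0, 237.5], 'score': 0.8} [-148.11675201 -222.0729526 ]
```

```bash
python3 -m crank '[{"delta_rot":[0,0,0],"xyz":[-0.002,0,0.04],"fingers":-0.4},{"delta_rot":[0,0,0],"xyz":[-0.002,0,0.08],"fingers":-0.4},{"delta_rot":[0,0,0],"xyz":[-0.002,0,0.12],"fingers":-0.4},{"delta_rot":[0,0,0],"xyz":[-0.002,0,0.145],"fingers":-0.4},{"delta_rot":[0,0,0],"xyz":[-0.002,0,0.154],"fingers":-0.4},{"delta_rot":[0,0,0],"xyz":[-0.002,0,0.154],"fingers":-0.4},{"delta_rot":[0,0,0],"xyz":[-0.002,0,0.154],"fingers":-0.4}]' >/dev/null; python3 s.py
python3 -m crank '[{"delta_rot":[0,0,0],"xyz":[0,0,0],"fingers":1},{"delta_rot":[0,0,0],"xyz":[0,0,0],"fingers":1},{"delta_rot":[0,0,0],"xyz":[0,0,0],"fingers":1},{"delta_rot":[0,0,0],"xyz":[0,0,0],"fingers":1},{"delta_rot":[0,0,0],"xyz":[0,0,0],"fingers":1},{"delta_rot":[0,0,0],"xyz":[0,0,0],"fingers":1},{"delta_rot":[0,0,0],"xyz":[0,0,0],"fingers":1}]' 60 >/dev/null; python3 s.py
python3 -m crank '[{"delta_rot":[0,0,0],"xyz":[0,0,-0.03],"fingers":1},{"delta_rot":[0,0,0],"xyz":[0,0,-0.07],"fingers":1},{"delta_rot":[0,0,0],"xyz":[0,0,-0.11],"fingers":1},{"delta_rot":[0,0,0],"xyz":[0,0,-0.14],"fingers":1},{"delta_rot":[0,0,0],"xyz":[0,0,-0.14],"fingers":1}]' >/dev/null; python3 s.py
```

```text
t38.1 case xyz [-145.3 -215.9   37. ] psi 100.07 zt [ 0.002 -0.    -1.   ] w 0.699 gf 0.0 F [ 0.1  0.4 -0.4] q [ 0.66  0.52 -0.34  2.06  0.3   0.61  0.29]
t38.8 case xyz [-146.4 -216.5   37.3] psi 99.98 zt [ 0.001 -0.001 -1.   ] w 0.286 gf 56.8 F [-1.3  0.3  7.2] q [ 0.66  0.52 -0.34  2.06  0.3   0.61  0.29]
t39.3 case xyz [-144.3 -217.5  180.9] psi 99.99 zt [ 0.008 -0.004 -1.   ] w 0.286 gf 57.1 F [-0.   0.  -0.9] q [ 0.74  0.31 -0.42  1.96  0.16  0.9   0.41]
```

```bash
python3 -m crank '[{"delta_rot":[0,0,0],"xyz":[0.025,0.03,0],"fingers":1},{"delta_rot":[0,0,0],"xyz":[0.05,0.06,0],"fingers":1},{"delta_rot":[0,0,0],"xyz":[0.08,0.095,0],"fingers":1},{"delta_rot":[0,0,0],"xyz":[0.11,0.13,0],"fingers":1},{"delta_rot":[0,0,0],"xyz":[0.14,0.165,0],"fingers":1},{"delta_rot":[0,0,0],"xyz":[0.165,0.2,0],"fingers":1},{"delta_rot":[0,0,0],"xyz":[0.19,0.235,0],"fingers":1},{"delta_rot":[0,0,0],"xyz":[0.21,0.262,0],"fingers":1},{"delta_rot":[0,0,0],"xyz":[0.2155,0.27,0],"fingers":1},{"delta_rot":[0,0,0],"xyz":[0.2155,0.27,0],"fingers":1}]' >/dev/null; python3 -m crank '[{"delta_rot":[0,0,0],"xyz":[0,0,0],"fingers":1},{"delta_rot":[0,0,0],"xyz":[0,0,0],"fingers":1},{"delta_rot":[0,0,0],"xyz":[0,0,0],"fingers":1}]' >/dev/null; python3 s.py
```

```text
t40.6 case xyz [122.3  -2.  176.1] psi 99.89 zt [-0.    -0.001 -1.   ] w 0.286 gf 57.2 F [ 0.3  1.3 -0.3] q [ 0.21  0.57 -0.45  1.58  0.28  1.06 -0.14]
```

```bash
python3 -m crank '[{"delta_rot":[0,0,0],"xyz":[0.001,0.002,0.04],"fingers":1},{"delta_rot":[0,0,0],"xyz":[0.001,0.002,0.08],"fingers":1},{"delta_rot":[0,0,0],"xyz":[0.001,0.002,0.115],"fingers":1},{"delta_rot":[0,0,0],"xyz":[0.001,0.002,0.13],"fingers":1},{"delta_rot":[0,0,0],"xyz":[0.001,0.002,0.136],"fingers":1},{"delta_rot":[0,0,0],"xyz":[0.001,0.002,0.138],"fingers":1},{"delta_rot":[0,0,0],"xyz":[0.001,0.002,0.138],"fingers":1}]' >/dev/null; python3 s.py; python3 -m crank '[{"delta_rot":[0,0,0],"xyz":[0,0,0],"fingers":0.1},{"delta_rot":[0,0,0],"xyz":[0,0,0],"fingers":0.1},{"delta_rot":[0,0,0],"xyz":[0,0,0],"fingers":0.1},{"delta_rot":[0,0,0],"xyz":[0,0,-0.01],"fingers":0.1},{"delta_rot":[0,0,0],"xyz":[0,0,-0.03],"fingers":0.1},{"delta_rot":[0,0,0],"xyz":[0,0,-0.07],"fingers":0.1},{"delta_rot":[0,0,0],"xyz":[0,0,-0.12],"fingers":0.1},{"delta_rot":[0,0,0],"xyz":[0,0,-0.17],"fingers":0.1},{"delta_rot":[0,0,0],"xyz":[-0.03,0,-0.2],"fingers":0.1},{"delta_rot":[0,0,0],"xyz":[-0.05,-0.02,-0.22],"fingers":0.1}]' >/dev/null;python3 -m crank '[{"delta_rot":[0,0,0],"xyz":[-0.05,-0.07,-0.05],"fingers":0},{"delta_rot":[0,0,0],"xyz":[-0.05,-0.1,-0.1],"fingers":0},{"delta_rot":[0,0,0],"xyz":[-0.05,-0.12,-0.12],"fingers":0},{"delta_rot":[0,0,0],"xyz":[-0.05,-0.12,-0.12],"fingers":0}]' >/dev/null
python3 - <<'E'
from s import *
st();c=viewer.read_camera("wrist");a=viewer.read_camera("top");b=viewer.read_camera("scene");save(a,"top9.png");save(b,"scene9.png")
h=cv2.cvtColor(c["img"],cv2.COLOR_RGB2HSV);m=cv2.inRange(h,(8,170,200),(20,255,255))
q=max(cv2.findContours(m,cv2.RETR_EXTERNAL,cv2.CHAIN_APPROX_NONE)[0],key=cv2.contourArea)
(u,v),ab,_=cv2.fitEllipse(q);print("glue",(u,v),ab,cf(at(c,(u,v),.096)))
for t,z in (("stamp_centre",.037),("ink_tin_centre",.012),("glue_stick_centre",.048)):
    for n,k in(("wrist",c),("top",a)):
        for r in search_frame(n,t): print(n,t,round(r["score"],2),r["pixel"],cf(at(k,r["pixel"],z))+([4.4,-3] if n=="top" else 0))
x=cv2.resize(a["img"][165:300,250:390],None,fx=3,fy=3,interpolation=cv2.INTER_CUBIC);y=cv2.resize(b["img"][150:320,230:430],(400,340))
o=np.zeros((405,820,3),np.uint8);o[:405,:420]=x;o[:340,420:820]=y;cv2.imwrite("pics/fin.png",o[:,:800,::-1])
E
```

```text
t41.3 case xyz [126.4   0.6  39.7] psi 99.99 zt [ 0.003  0.    -1.   ] w 0.286 gf 57.2 F [-0.1  0.2  0.2] q [ 0.17  0.73 -0.4   1.65  0.36  0.83 -0.21]
t42.7 case xyz [ -16.4 -100.3  382.2] psi 99.91 zt [ 0.004 -0.002 -1.   ] w 0.500 gf 0.0 F [ 0.4 -0.4  0. ] q [ 0.49  0.23 -0.48  1.58  0.11  1.35  0.17]
glue (461.6499938964844, 71.8499984741211) (5.329070399086743e-17, 0.7071067690849304) [118.33735941  12.48236027]
wrist stamp_centre 0.81 [318.1, 379.7] [ -19.55443809 -360.89612843]
top stamp_centre 0.88 [476.6, 224.0] [ -22.25667492 -358.58224233]
top stamp_centre 0.83 [265.7, 254.8] [ -9.17785044 149.51989012]
wrist ink_tin_centre 0.89 [335.5, 227.0] [   2.51481706 -160.90158655]
wrist glue_stick_centre 0.58 [460.1, 86.7] [132.73327762   2.02567207]
top glue_stick_centre 0.67 [315.2, 185.0] [134.96150128   5.34968824]
top glue_stick_centre 0.3 [270.1, 253.8] [ -9.95895278 137.71886489]
```

View pics/fin.png

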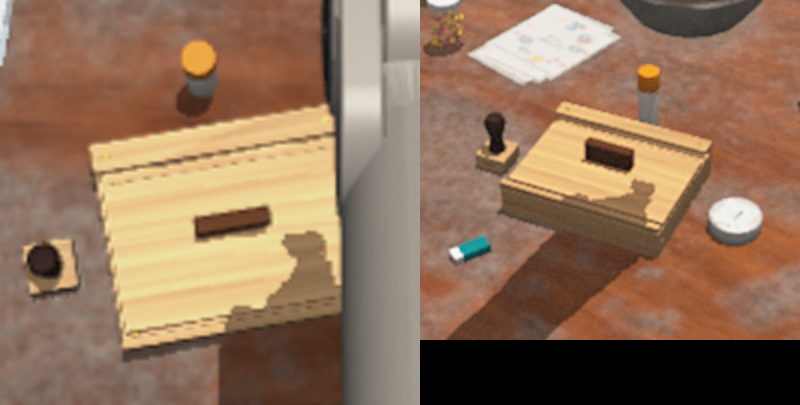

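Final view: panel flat, stamp (left crop 45,265), glue stick (199,65) and tin (right crop 735,220) all upright round the case, jar and eraser untouched. A last numeric check of glue and stamp.

Run:
```python
from s import *
a=viewer.read_camera("top");c=viewer.read_camera("wrist")
for n,u,v,z in(("glue top",198.5,56,.096),("stamp top",44,261,.074),("stamp foot",50.5,266,.022),("handle",232,219,.072)): print(n,cf(at(a,(250+u/3-.33,165+v/3-.33),z))+[4.4,-3])
for x,y in((-.002,.149),(.1265,.001)):
  w=C+[np.cos(A)*x-np.sin(A)*y,np.sin(A)*x+np.cos(A)*y]
  print([np.round((proj(a,[*(w+np.array([0,0])),z])-[250,165])*3) for z in(0,.074,.096)])
r=search_frame("wrist","panel_handle");print([(k["score"],k["pixel"],cf(at(c,k["pixel"],.06))) for k in r[:1]])
```

```text
glue top [127.73819577   3.0422352 ]
stamp top [ -5.97329128 147.59804698]
stamp foot [ -4.17376382 148.64334491]
handle [ 1.69476378 -1.09288173]
[array([ 55., 259.]), array([ 43., 249.]), array([ 40., 246.])]
[array([208.,  76.]), array([204.,  56.]), array([203.,  50.])]
[(0.75, [332.7, 85.2], array([-3.34749021,  3.83249741]))]
```

```bash
python3 -c "
from station import job
print(job.hand_in())"
```

```text
the job is handed in; nothing more can be done
None
```

The job is handed in: both rolls present lie flat in the case under the closed panel (about 1 mm off centre end to end), with the stamp, tin and glue stick each about 3 cm from the case and within about 4 mm of the middle of their sides. The stamp was knocked aside just after I first set it down, so I placed it again; the eraser and jar were left alone.

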